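Screw the filler cap onto the leaning boiler neck

ROBOT

A 6-joint arm with a two-finger parallel gripper is mounted at the origin on the work surface. World frame = base frame: x ahead of the robot, y to its left, z up, the work surface at z = 0. Lengths are in m, angles in degrees, forces in N, time in s.
With the tool pointing down it reaches from about 0.15 to 0.775 m from the base axis. Payload 6.1 kg.
Tool frame: the origin (TCP) lies midway between the tips of the shut fingers; the grasp point (between the pads) lies 19 mm behind it; z points along the fingers, y is the direction in which the jaws open and shut (so a half turn about z gives the same grasp; the last joint's range is limited). The gripper opens to 85 mm and grips with 20 to 120 N. Pads are 22 mm wide; open, the fingers measure 114 mm over their backs; the gripper's body (76 mm by 85 mm) begins 54 mm behind the grasp point. The pads swing forward as they close: fully open they stand 13 mm farther back than shut.
Start: joints at [-66.291, 7.208, -2.269, 80.523, 0, 90], TCP at [0.211, -0.481, 0.204] pointing down, gripper open.
Joint ranges: [-155.77, 155.77], [-54.66, 111.73], [-72.52, 77.12], [-102.08, 115.82], [-83.92, 84.16], [-180, 180]. Speed limits (degrees/s): [136.94, 136.94, 172.46, 180, 180, 180].

INTERFACE

Orientations are given as [roll, pitch, yaw] about the fixed x, y, z axes, in that order (R = Rz(yaw) Ry(pitch) Rx(roll)).
In Python, from station import manip, imaging, workorder gives the robot as it stands. The module is installed in compiled form; this text tells all that it offers.
- The arm moves only by the tool play_rows, never from a script. Its argument "deltas" is a list of rows, each a list of 3 entries, a list of its own where there are three numbers: the gripper's target within -1 to 1 (fully open at 1, half-way at 0, shut at -1), then the shift along the tool's x, y, z as a fraction of full scale, then the turn, a rotation vector about the tool's x, y, z as a fraction of full scale. In form: [[jaw, [x, y, z], [wx, wy, wz]], ...]. A call has exactly 8 rows; each row shifts and turns the commanded pose from where the row before left it, along the tool's axes as they then stand; what a row does not reach is not made up. Full scale, the value 1, is 20 mm for a shift and 6 degrees for a turn. A row lasts 1/12 s, in which the tool goes at most 41.7 mm and 7.16 degrees, less where a joint would pass 70% of its speed; a pose out of reach is approached as far as the arm can. A call with a number of a shift or a turn outside -1 to 1 is refused whole. A call with a gripper value outside its range is refused whole. The fingers move at their own pace and stop on an object; "grip_force" is the grip in N (left out, the last holds). Time passes only in rows, so rows that do not move let the fingers close, or fill a call up. It gives the time, the measured TCP pose, the force and the opening at its end, in the units of the state.
- manip.state(): the state, without advancing time (a new reading comes with each control period).
- imaging.snapshot(name): name is "side" or "top"; returns a dict with "pixels" (420x560x3 uint8, red, green, blue), "range_z" (420x560 float32, m along the optical axis (not along the pixel's ray), 0 where there is no reading), "fx", "fy", "cx", "cy" (pixels), "origin" and "rotation" of the camera in the world. Camera axes: x right, y up, looking along -z (the intrinsics and any distortion apply to the point x, -y, -z); pixel columns grow to the right and rows downward; lengths in m; the calibration is good to about 2 mm. A picture is of the moment at which its call begins.
- workorder.job_done(): hands the job in, once; it reports no verdict.
The state is a dict: "time_s": time; "qpos": joint angles; "qvel": joint speeds; "tau": joint torques, N m; "tool_pos": TCP position; "tcp_rot": TCP orientation; "ft_force": force on the tool from outside, world axes, zero at the start; "ft_torque": the same for the moment, N m; "gripper_width": finger opening in m.
Only numpy, scipy, OpenCV 4.12 (cv2) and the standard library are available. Lean on these libraries where they do the work, as an engineer would, in place of code of your own. Each camera call takes 0.05 s, during which the arm holds its last target.

TASK

Take the brass hexagon-headed filler cap out of the walnut parts case and set it on the leaning filler neck of the copper boiler. Turn it backward (anticlockwise) until you feel it drop into the start of the thread, then screw it forward (clockwise) until it is fully home. Let go, and leave the other parts where they lie.

Things in the scene. Friction and masses are not known exactly. Their poses are not given: they have to be found in the camera images.
- filler_cap: Loose brass screw cap, about 500 g, open side down in the case. Origin: centre of its open underside; z: its axis, up through the head. Round skirt z = 0 to 27 mm, bore 45, outside about 55 (lowest 4 mm of the bore flares out to ease it on); flange 55 across, z = 27 to 32; hexagon head z = 32 to 56, 40 across flats, 46 across corners; the flats face 0, 60, 120.. degrees from its x axis.
- cap_head (a point): Centre of the top of the cap's hexagon head, 56 mm above the cap's origin, on its axis; axes as the cap's.
- cap_pin (a point): Inner tip of one of the cap's two inward pins, which are its thread: 4 mm diameter, 7 mm above the cap's underside, on its +x and -x sides, tips 17 mm from the axis. This one is on +x; axes as the cap's.
- filler_seat: Fixed seat of the boiler's filler neck. Origin: where the cap's origin lies when screwed home. z: the neck's axis, out of the boiler, leaning 30 degrees from vertical to the boiler's -x side (to the robot). Brass neck, 31 mm diameter, with a coarse right-hand two-start thread of 42 mm outer diameter (1.4 mm radial play). Forced against a stop with over 0.6 N m, the neck slips round with the cap.
- neck_rim (a point): Centre of the neck's rim (outer edge bevelled 2.5 mm), 27 mm out from the seat's origin; screwed home, the inside of the cap's roof rests on it; axes as the seat's.
- neck_lands (a point): Point on the neck axis level with the thread's top, 19 mm out from the seat: two flat lands of 126 degrees each, parted by two opposite 35 degree gaps into the thread. Cap pins on the lands: cap origin 14 mm above home. Clockwise on a land the pins meet a raised tooth, 7 mm high, 19 degrees long (pins on top of it: 21 mm). The gaps' angle differs every time and is not told by this frame.
- thread_gap_floor (a point): Point on the neck axis level with the gaps' floor, 11 mm out from the seat. Turned anticlockwise (seen from outside) off a land, the pins drop 8 mm into the gaps: cap origin 6 mm above home; further anticlockwise is a wall. From there 126 to 149 degrees clockwise bring it home to a firm stop, sinking 6 mm over the last 120 degrees, with up to 1.5 mm axial play.
- boiler: Fixed copper boiler barrel, 96 mm diameter, 170 mm long, lying along its y axis 78 mm above the desk, green cast end caps (104 mm diameter) on a dark steel cradle. Origin: centre of the cradle's underside. The filler neck is halfway along it, on its -x shoulder.
- case: Fixed open walnut case, 240 (x) x 170 (y) x 30 mm high, walls and floor 5 mm, one divider across the middle (at x = 0). Origin: centre of its underside. Its 150 mm high lid stands open along the -y rim, leaning 14 degrees outward. The cap stands in the -x compartment, the safety valves in the +x one.
- valve_a: Bystander: loose copper safety valve, 22 mm diameter, 48 mm high, standing in the case. Origin: centre of its underside.
- valve_b: Bystander: the second, equal safety valve.
- flywheel: Bystander: loose blued steel flywheel lying flat on the desk, 92 mm diameter, 22 mm high at the hub. Origin: centre of its underside.
- osc_cylinder: Bystander: loose brass oscillating cylinder standing on its 30 x 26 mm foot, 85 mm high with its piston rod. Origin: centre of its underside.
There are look-alikes about, which are no part of the job. Leave any green, purple or red look-alike of the filler_cap alone.

How it is judged (in metres and radians):
On the way:
1. the cap has dropped square into the thread start, 8 mm below the lands but not yet screwed home (z of filler_cap in the frame of filler_seat between 0.0035 and 0.0085 m and angle between the z axis of filler_cap and the z axis of filler_seat, either way round below 0.1 rad and distance between filler_cap and filler_seat below 0.0095 m), for 0.1 s.
At the end, for the whole second after the job is handed in: The cap is screwed home: its origin within 2.2 mm of the home height and 3.5 mm of the seat's origin in all, its axis within 4 degrees of the neck's, at rest and released (z of filler_cap in the frame of filler_seat between -0.003 and 0.0022 m and distance between filler_cap and filler_seat below 0.0035 m and angle between the z axis of filler_cap and the z axis of filler_seat, either way round below 0.07 rad and linear speed of filler_cap below 0.01 m/s and angular speed of filler_cap below 0.1 rad/s); the robot touches nothing.
It fails at once if a bystander (valve, flywheel, cylinder) is pushed more than 25 mm (distance of any of valve_a, valve_b, flywheel, osc_cylinder from where it was at the start of the episode above 0.025 m).
It also fails if it takes over 67 s, if anything falls off the work surface, if the arm or the gripper's body presses on something with over 40 N, if the wrist force passes 120 N, or if a joint passes its speed limit or range.

## Working session

There is one attempt and no reset: what is moved stays moved. The work goes in short steps, Python scripts to look and compute and a tool call to move; the robot and the scene stay as the last step left them, time stands still between calls to the robot, and variables do not carry over. Pictures are saved under pics/ and viewed, and the job is handed in when it is done.

Besides the shell and the picture viewer there is one more tool, called after ">>>" as a command line: name --argument value ..., lists and objects as JSON in quotes. play_rows: Moves the arm, as the interface text tells. Its arguments: {"type":"object","properties":{"deltas":{"type":"array"},"grip_force":{"type":"number"}},"required":["deltas"]}

```bash
mkdir -p pics; ls
python3 - <<'E'
from station import manip, imaging
import cv2, numpy as np
print(manip.state())
for n in("side","top"):
    s=imaging.snapshot(n)
    np.savez(f"{n}0.npz",**s)
    cv2.imwrite(f"pics/{n}0.png",s["pixels"][:,:,::-1])
    print(n,{k:v for k,v in s.items() if k not in("pixels","range_z")})
E
```

```text
pics
{'time_s': 0.0, 'qpos': array([-6.62914230e+01,  7.24338380e+00, -2.32678525e+00,  8.05250913e+01,
       -2.42555804e-04,  9.00008043e+01]), 'qvel': array([ 0.05869091,  0.0549396 , -0.00960288,  0.03110781, -0.02657284,
        0.06354103]), 'tau': array([ 8.90876036e-04, -4.35913932e+01,  3.52924526e+01,  1.71544624e-02,
        3.16109677e-06,  8.27807156e-06]), 'tool_pos': array([ 0.21090687, -0.48026731,  0.20300613]), 'tcp_rot': array([-1.79904740e+02,  2.43892779e-04,  2.37077731e+01]), 'ft_force': array([-1.04494219, -0.69640596,  0.27981189]), 'ft_torque': array([-0.00017383,  0.03217134,  0.03207858]), 'gripper_width': 0.08501165010986787}
side {'fx': 534.9479981015621, 'fy': 534.9479981015621, 'cx': 276.5899831634508, 'cy': 208.33195185217545, 'origin': array([ 0.4790557 , -0.83416423,  0.95014734]), 'rotation': array([45.59444349, -0.74640572, -3.47074472])}
top {'fx': 410.7787443289279, 'fy': 410.7787443289279, 'cx': 281.35751510579394, 'cy': 211.93036205279634, 'origin': array([ 0.48817743, -0.01310524,  0.8167741 ]), 'rotation': array([ 5.39479870e+00,  1.63279520e-02, -8.88091665e+01])}
```

View pics/side0.png

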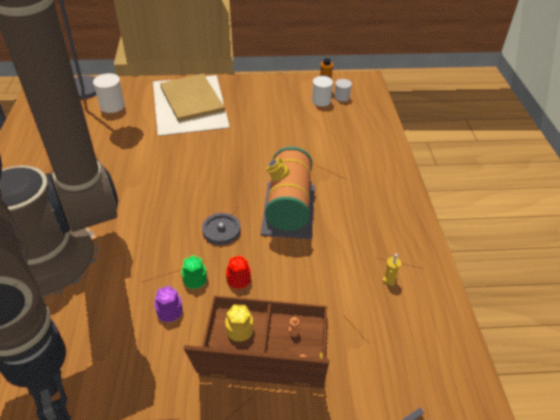

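View pics/top0.png

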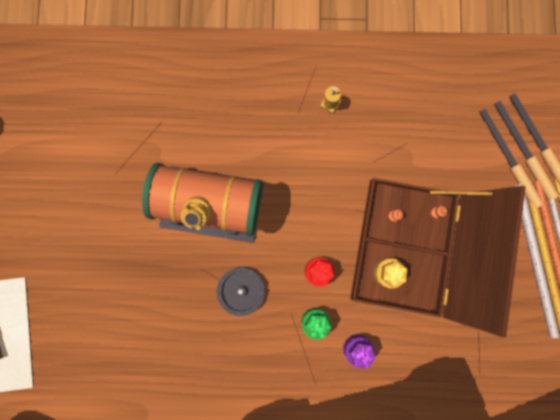

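Candidates: the yellow cap in the case, side (239,322) / top (392,273); and the green (195,272), red (238,272) and purple (168,304) caps on the desk. The brass one in the -x compartment is the one meant. I'll confirm it with an enlarged crop.

```bash
cat > h.py <<'E'
import numpy as np, cv2
from scipy.spatial.transform import Rotation as R
def load(f): 
    d=np.load(f); return {k:d[k] for k in d.files}
def rot(s): return R.from_euler('xyz',s["rotation"],degrees=True).as_matrix()
def cloud(s):
    z=s["range_z"].astype(float); v,u=np.mgrid[0:z.shape[0],0:z.shape[1]]
    c=np.stack([(u-s["cx"])/s["fx"]*z,-(v-s["cy"])/s["fy"]*z,-z],-1)
    return c@rot(s).T+s["origin"]
def ray(s,u,v):
    d=rot(s)@np.array([(u-s["cx"])/s["fx"],-(v-s["cy"])/s["fy"],-1.]); return s["origin"],d
def onplane(s,u,v,z):
    o,d=ray(s,u,v); return o+d*(z-o[2])/d[2]
def tri(s1,p1,s2,p2):
    o1,d1=ray(s1,*p1);o2,d2=ray(s2,*p2)
    t=np.linalg.lstsq(np.stack([d1,-d2],1),o2-o1,rcond=None)[0]
    a=o1+d1*t[0];b=o2+d2*t[1]; return (a+b)/2,np.linalg.norm(a-b)
def proj(s,P):
    c=rot(s).T@(np.asarray(P)-s["origin"]); return np.array([s["cx"]+s["fx"]*c[0]/-c[2], s["cy"]+s["fy"]*c[1]/c[2]])
E
python3 - <<'E'
from h import *
t=load("top0.npz");s=load("side0.npz")
def crop(a,u,v,r): return cv2.resize(np.ascontiguousarray(a["pixels"][v-r:v+r,u-r:u+r,::-1]),(390,390),interpolation=cv2.INTER_CUBIC)
cv2.imwrite("pics/crop1.png",np.hstack([crop(t,392,273,30),crop(s,239,322,30)]))
cv2.imwrite("pics/crop2.png",np.hstack([crop(t,194,212,30),crop(s,278,170,30)]))
for n,a in(("top",t),("side",s)):
    P=cloud(a); hsv=cv2.cvtColor(a["pixels"],cv2.COLOR_RGB2HSV)
    u0,v0=(392,273) if n=="top" else (239,322)
    print(n,"cap pts"); 
    m=cv2.inRange(hsv,(18,110,70),(35,255,255))>0
    w=np.zeros_like(m); w[v0-25:v0+25,u0-25:u0+25]=1; m&=w
    q=P[m]; print(m.sum(),q[:,2].max(),np.percentile(q[:,2],[5,50,80,95]))
    h=q[q[:,2]>np.percentile(q[:,2],98)-.004]; print("head",h.mean(0),h.min(0),h.max(0),len(h))
    d=P[200:300:20,100:560:60,2] if n=="top" else P[100:380:40,100:400:60,2]
    print(np.round(d,3))
E
```

```text
top cap pts
727 0.8167740988445363 [0.0302725  0.06011527 0.06195397 0.06321641]
head [ 0.45187252 -0.21994111  0.06345621] [ 0.43039288 -0.24103867  0.05955662] [ 0.48817743 -0.01310524  0.8167741 ] 399
[[ 0.001  0.124  0.127 -0.001 -0.001  0.006  0.032  0.171]
 [ 0.001  0.008  0.111  0.     0.     0.004  0.039  0.173]
 [ 0.001  0.001  0.    -0.002  0.001  0.003  0.048 -0.001]
 [ 0.001 -0.    -0.     0.001 -0.001  0.006  0.054 -0.003]
 [-0.     0.001  0.017  0.001  0.001  0.06   0.064  0.003]]
side cap pts
883 0.9501473361071922 [0.00543794 0.03995828 0.06065189 0.06256577]
head [ 0.45155254 -0.22769295  0.06888736] [ 0.42967371 -0.83416423  0.05964513] [ 0.4790557  -0.20055694  0.95014734] 240
[[ 0.041  0.001  0.017 -0.005 -0.003]
 [-0.004  0.002 -0.     0.002 -0.   ]
 [ 0.202 -0.001  0.002  0.121  0.003]
 [ 0.116 -0.003  0.009  0.059  0.001]
 [ 0.001  0.001  0.002 -0.003  0.002]
 [-0.002  0.054  0.019 -0.001 -0.003]
 [ 0.001 -0.002  0.004  0.004  0.001]]
```

View pics/crop1.png

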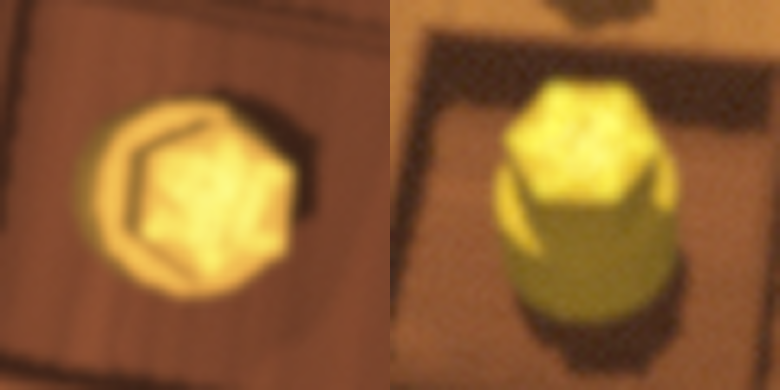

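View pics/crop2.png

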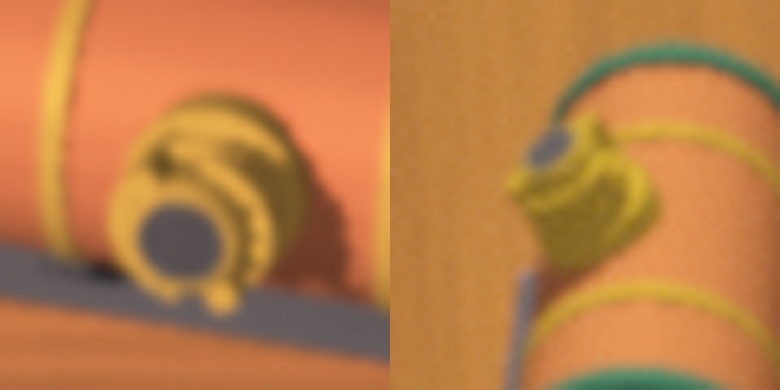

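Run:
```python
from h import *
t=load("top0.npz");s=load("side0.npz")
def cp(x,y,u,v,r=30): return ((x+.5)/6.5-.5+u-r,(y+.5)/6.5-.5+v-r)
cs=[(143,85),(250,85),(272,140),(250,205),(145,205),(115,140)]
Q=np.array([onplane(s,*cp(x,y,239,322),0.061) for x,y in cs])
print(np.round(Q,4),Q.mean(0))
e=np.roll(Q,-1,0)-Q; print(np.degrees(np.arctan2(e[:,1],e[:,0])),np.linalg.norm(e,axis=1))
# head centre by depth and triangulation
for a,b in(((215,195),(193,143)),):
    print(tri(t,cp(*a,392,273),s,cp(*b,239,322)))
for n,a,(u0,v0) in(("top",t,(392,273)),("side",s,(239,322))):
    P=cloud(a);q=P[v0-25:v0+25,u0-25:u0+25].reshape(-1,3); q=q[a["range_z"][v0-25:v0+25,u0-25:u0+25].ravel()>0]
    h=q[(q[:,2]>.055)&(q[:,2]<.07)&(abs(q[:,0]-.451)<.03)&(abs(q[:,1]+.222)<.03)]
    r=cv2.minAreaRect(h[:,:2].astype(np.float32)*1000)
    print(n,len(h),h.mean(0),np.median(h[:,2]),(h.min(0)+h.max(0))/2,r)
# boiler
for n,a in(("top",t),("side",s)):
    P=cloud(a); rz=a["range_z"]>0
    m=rz&(P[...,2]>.10)&(P[...,2]<.18)&(P[...,0]>.4)&(P[...,0]<.75)&(P[...,1]>0)&(P[...,1]<.4)
    hsv=cv2.cvtColor(a["pixels"],cv2.COLOR_RGB2HSV)
    q=P[m]; print(n,m.sum(),q.min(0),q.max(0))
    v,u=np.nonzero(m); print(u.min(),u.max(),v.min(),v.max())
    g=rz&(cv2.inRange(hsv,(40,80,20),(95,255,200))>0)&(P[...,0]>.4)&(P[...,1]>-.05)&(P[...,2]>.02)&(P[...,2]<.2)
    q=P[g]; print("green",g.sum())
    if n=="side":
        pass
    for lo in (q[q[:,1]<.17],q[q[:,1]>=.17]): print(len(lo),lo.mean(0),lo.min(0),lo.max(0))
```

```text
[[ 0.4368 -0.1997  0.061 ]
 [ 0.4697 -0.2013  0.061 ]
 [ 0.4759 -0.2219  0.061 ]
 [ 0.4688 -0.2447  0.061 ]
 [ 0.4374 -0.2431  0.061 ]
 [ 0.4283 -0.2194  0.061 ]] [ 0.4527998  -0.22169875  0.061     ]
[  -2.9405823   -73.07580042 -107.42756725  177.0229674   111.04086147
   66.80064994] [0.03296383 0.02148387 0.0239468  0.03141486 0.02536952 0.02152283]
(array([ 0.45231299, -0.2206086 ,  0.05932027]), np.float64(0.0008563751443725785))
top 444 [ 0.45176872 -0.21986094  0.06122668] 0.06130483210981019 [ 0.45199197 -0.22006156  0.05990834] ((451.86199951171875, -220.30630493164062), (40.47068405151367, 44.179691314697266), 83.2743911743164)
side 331 [ 0.45175336 -0.22350198  0.06057429] 0.06070744592046351 [ 0.45139941 -0.22215638  0.06015544] ((451.6114196777344, -222.04425048828125), (40.58739471435547, 45.66354751586914), 23.86861228942871)
top 5688 [0.51947482 0.02668446 0.10002008] [0.63803355 0.22937413 0.16045427]
142 260 163 232
green 553
358 [0.56098303 0.03599356 0.11738042] [0.51635736 0.02668446 0.08241302] [0.6090883  0.04675658 0.13193361]
195 [0.58733931 0.21760458 0.12250467] [0.54417252 0.20735639 0.09525292] [0.63269152 0.22560797 0.13291075]
side 2226 [0.52107267 0.02292288 0.10012262] [0.63779333 0.22778107 0.16067857]
266 310 147 209
green 1112
1104 [0.56675072 0.03105777 0.08253309] [0.51879112 0.02057598 0.03025422] [0.61774862 0.0406006  0.13181862]
8 [0.58939066 0.21329999 0.12946103] [0.57948211 0.20954792 0.12687817] [0.59894535 0.21691766 0.13215588]
```

Run:
```python
from h import *
from scipy.optimize import least_squares
t=load("top0.npz");s=load("side0.npz")
def cp(x,y,u,v,r=30): return ((x+.5)/6.5-.5+u-r,(y+.5)/6.5-.5+v-r)
pt,ps=cp(181,240,194,212),cp(158,148,278,170)
print("rim tri",tri(t,pt,s,ps))
for a,(u0,v0),n in((t,(194,212),"top"),(s,(278,170),"side")):
    hsv=cv2.cvtColor(a["pixels"],cv2.COLOR_RGB2HSV); P=cloud(a)
    w=np.zeros(hsv.shape[:2],bool); c=pt if n=="top" else ps
    u,v=map(int,np.round(c)); w[v-9:v+10,u-9:u+10]=1
    # grey disc: low saturation
    m=w&(hsv[...,1]<110)
    k,lab,st,cen=cv2.connectedComponentsWithStats(m.astype(np.uint8)); i=lab[v,u]
    print(n,c,i,st[i] ,cen[i]); mm=(lab==i)
    q=P[mm&(a["range_z"]>0)]; print(len(q),np.median(q,0),q.mean(0))
    if n=="top": T=cen[i]
    else: S=cen[i]
    m=(a["range_z"]>0)&(cv2.inRange(hsv,(4,120,90),(15,255,255))>0)&(P[...,2]>.06)&(P[...,2]<.135)&(P[...,0]>.48)&(P[...,0]<.65)&(P[...,1]>.045)&(P[...,1]<.20)
    q=P[m]
    f=lambda p:np.hypot((q[:,0]-p[0]-p[1]*(q[:,1]-.125))*np.cos(np.arctan(p[1])),q[:,2]-p[2])-.048
    r=least_squares(f,[.57,.1,.078],loss="soft_l1",f_scale=.002); print("cyl",len(q),r.x,np.degrees(np.arctan(r.x[1])),np.std(r.fun))
print("rim tri2",tri(t,T,s,S))
# case: wall corners picks
for a,n in((t,"top"),(s,"side")):
    P=cloud(a);
```

```text
rim tri (array([0.53726047, 0.13447329, 0.15037441]), np.float64(0.0001184987726297205))
top (191.42307692307693, 218.5) 1 [186 214  12  11 111] [191.45045045 219.01801802]
111 [0.53642684 0.13406572 0.15170553] [0.53638058 0.13415344 0.15147293]
cyl 3787 [0.57898391 0.1462585  0.07793927] 8.320996367329688 0.001122627369503443
side (271.88461538461536, 162.34615384615384) 2 [269 159   7   7  31] [272.19354839 162.19354839]
31 [0.53784749 0.13513305 0.1507799 ] [0.5379143  0.13437476 0.15090208]
cyl 1094 [0.57925049 0.14588514 0.07724621] 8.300051688271786 0.0013535523594529883
rim tri2 (array([0.53717649, 0.13428826, 0.15090506]), np.float64(0.0014738621632520963))
```

```bash
cat >> h.py <<'E'
def state():
    from station import manip
    return manip.state()
def plan(p1,R1,n,p0=None,R0=None,dec=2,grip=1):
    """rows from measured pose to target, rounded to dec, chained"""
    if p0 is None:
        st=state(); p0=st["tool_pos"]; R0=R.from_euler('xyz',st["tcp_rot"],degrees=True).as_matrix()
    p=np.array(p0);Rm=R.from_matrix(R0); rel=(R.from_matrix(R0).inv()*R.from_matrix(R1)).as_rotvec()
    rows=[]
    for k in range(1,n+1):
        a=k/n
        pt=np.array(p0)*(1-a)+np.array(p1)*a; Rt=R.from_matrix(R0)*R.from_rotvec(rel*a)
        d=np.round(Rm.inv().apply(pt-p)/.02,dec); w=np.round(np.degrees((Rm.inv()*Rt).as_rotvec())/6,dec)
        p=p+Rm.apply(d*.02); Rm=Rm*R.from_rotvec(np.radians(w*6))
        rows.append([grip,(d+0).tolist(),(w+0).tolist()])
    for i in range(0,n,8): print(str(rows[i:i+8]).replace(" ",""))
    print("max",max(np.abs(r[1]).max() for r in rows),max(np.abs(r[2]).max() for r in rows), "end",np.round(p,4),np.round(Rm.as_euler('xyz',degrees=True),2))
    return p,Rm.as_matrix()
def down(yaw): return R.from_euler('xyz',[180,0,yaw],degrees=True).as_matrix()
E
python3 - <<'E'
from h import *
plan([.452,-.221,.25],down(-2),24)
E
```

```text
[[1,[0.68,-0.29,-0.1],[0.0,0.0,0.18]],[1,[0.67,-0.31,-0.09],[0.0,0.0,0.18]],[1,[0.66,-0.32,-0.1],[0.0,0.0,0.18]],[1,[0.66,-0.33,-0.1],[0.0,0.0,0.17]],[1,[0.66,-0.34,-0.1],[0.0,0.0,0.18]],[1,[0.64,-0.35,-0.09],[0.0,0.0,0.18]],[1,[0.64,-0.37,-0.1],[0.0,0.0,0.18]],[1,[0.64,-0.38,-0.1],[0.0,0.0,0.18]]]
[[1,[0.62,-0.39,-0.1],[0.0,0.0,0.18]],[1,[0.62,-0.4,-0.09],[-0.01,0.0,0.18]],[1,[0.61,-0.42,-0.1],[0.0,0.0,0.17]],[1,[0.61,-0.42,-0.1],[0.0,0.0,0.18]],[1,[0.59,-0.44,-0.1],[0.0,0.0,0.18]],[1,[0.59,-0.44,-0.09],[0.0,0.0,0.18]],[1,[0.58,-0.46,-0.1],[0.0,0.0,0.18]],[1,[0.56,-0.47,-0.1],[0.0,0.0,0.18]]]
[[1,[0.57,-0.48,-0.1],[0.0,0.0,0.17]],[1,[0.55,-0.49,-0.09],[0.0,0.0,0.18]],[1,[0.54,-0.5,-0.1],[0.0,0.0,0.18]],[1,[0.53,-0.51,-0.1],[0.0,0.0,0.18]],[1,[0.53,-0.52,-0.1],[0.0,0.0,0.18]],[1,[0.51,-0.53,-0.1],[0.0,0.0,0.18]],[1,[0.5,-0.54,-0.09],[0.0,0.0,0.18]],[1,[0.5,-0.55,-0.1],[0.0,0.0,0.17]]]
max 0.68 0.18 end [ 0.4521 -0.2209  0.25  ] [-1.7999e+02  2.0000e-02 -1.9700e+00]
```

>>> play_rows --deltas '[[1,[0.66,-0.33,-0.2],[0,0,0.18]],[1,[0.66,-0.33,-0.2],[0,0,0.18]],[1,[0.66,-0.33,-0.2],[0,0,0.18]],[1,[0.66,-0.33,-0.2],[0,0,0.18]],[1,[0.66,-0.34,0],[0,0,0.18]],[1,[0.64,-0.35,0],[0,0,0.18]],[1,[0.64,-0.37,0],[0,0,0.18]],[1,[0.64,-0.38,0],[0,0,0.18]]]' --grip_force 80

```text
time_s: 0.77
tool_pos: [0.2907, -0.3924, 0.2194]
tcp_rot: [-180.0, 0.0, 15.0]
ft_force: [0.4, -0.3, 0.6]
gripper_width: 0.0853
```

>>> play_rows --deltas '[[1,[0.62,-0.39,0],[0,0,0.18]],[1,[0.62,-0.4,0],[0,0,0.18]],[1,[0.61,-0.42,0],[0,0,0.18]],[1,[0.61,-0.42,0],[0,0,0.18]],[1,[0.59,-0.44,0],[0,0,0.18]],[1,[0.59,-0.44,0],[0,0,0.18]],[1,[0.58,-0.46,0],[0,0,0.18]],[1,[0.56,-0.47,0],[0,0,0.18]]]'

```text
time_s: 1.43
tool_pos: [0.3711, -0.3062, 0.2194]
tcp_rot: [-180.0, 0.0, 6.4]
ft_force: [0.6, 0.1, 0.2]
gripper_width: 0.0857
```

>>> play_rows --deltas '[[1,[0.57,-0.48,0.5],[0,0,0.18]],[1,[0.55,-0.49,0.5],[0,0,0.18]],[1,[0.54,-0.5,0.5],[0,0,0.18]],[1,[0.53,-0.51,0.5],[0,0,0.18]],[1,[0.53,-0.52,0.5],[0,0,0.18]],[1,[0.51,-0.53,0.5],[0,0,0.18]],[1,[0.5,-0.54,0.5],[0,0,0.18]],[1,[0.5,-0.55,0.5],[0,0,0.18]]]'

```text
time_s: 2.1
tool_pos: [0.4517, -0.2199, 0.1389]
tcp_rot: [-180.0, 0.0, -2.3]
ft_force: [-0.9, -0.7, 0.9]
gripper_width: 0.0853
```

Run:
```python
from h import *
from station import imaging
st=state();print(st["qpos"],st["tool_pos"],st["tcp_rot"],st["time_s"])
for n in("top","side"):
    a=imaging.snapshot(n);np.savez(f"{n}1.npz",**a);cv2.imwrite(f"pics/{n}1.png",a["pixels"][:,:,::-1])
plan([.452,-.221,.037],down(-2),16)
```

```text
[-2.59546844e+01  5.25982916e+00 -1.25938840e+01  7.21907424e+01
  6.59369757e-04  1.56308323e+02] [ 0.45173833 -0.21988127  0.13893234] [-1.79981533e+02  4.04439100e-02 -2.26300138e+00] 2.1
[[1,[0.0,0.01,0.31],[0.0,0.0,0.0]],[1,[0.01,0.0,0.32],[0.0,0.0,0.0]],[1,[0.0,0.01,0.31],[0.0,0.01,0.0]],[1,[0.0,0.01,0.32],[0.0,0.0,0.0]],[1,[0.0,0.0,0.31],[-0.01,0.0,0.0]],[1,[0.01,0.01,0.32],[0.0,0.0,-0.01]],[1,[0.0,0.01,0.31],[0.0,0.0,0.0]],[1,[0.0,0.0,0.32],[0.0,0.0,0.0]]]
[[1,[0.01,0.01,0.31],[0.0,0.01,0.0]],[1,[0.0,0.01,0.32],[0.0,0.0,0.0]],[1,[0.0,0.0,0.31],[0.0,0.0,0.0]],[1,[0.0,0.01,0.32],[0.0,0.0,0.0]],[1,[0.0,0.01,0.31],[0.0,0.0,0.0]],[1,[0.01,0.0,0.32],[0.0,0.01,0.0]],[1,[0.0,0.01,0.31],[-0.01,0.0,0.0]],[1,[0.0,0.0,0.31],[0.0,0.0,-0.01]]]
max 0.32 0.01 end [ 0.452  -0.2209  0.0371] [ 1.7998e+02 -1.0000e-02 -1.9700e+00]
```

View pics/side1.png

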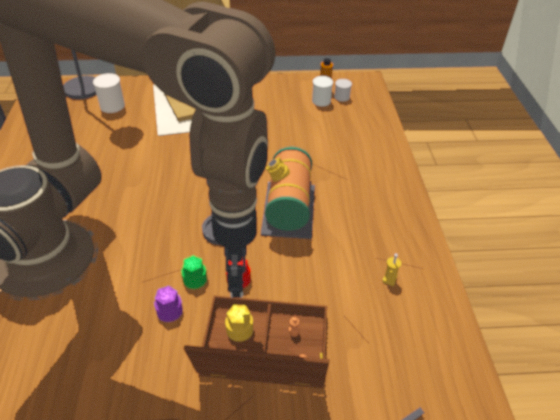

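The gripper at (236,290) stands over the brass cap at (239,322), with clear walls around it. Next: descend and grip.

>>> play_rows --deltas '[[1,[0,0.05,0.9],[0,0,0]],[1,[0,0,0.9],[0,0,0]],[1,[0,0,0.9],[0,0,0]],[1,[0,0,0.8],[0,0,0]],[1,[0,0,0.7],[0,0,0]],[1,[0,0,0.5],[0,0,0]],[1,[0,0,0.35],[0,0,0]],[1,[0,0,0],[0,0,0]]]'

```text
time_s: 2.87
tool_pos: [0.4506, -0.2216, 0.0377]
tcp_rot: [-180.0, 0.1, -2.2]
ft_force: [-0.1, 0.6, -0.2]
gripper_width: 0.0854
```

>>> play_rows --deltas '[[-1,[0,0,0],[0,0,0]],[-1,[0,0,0],[0,0,0]],[-1,[0,0,0],[0,0,0]],[-1,[0,0,0],[0,0,0]],[-1,[0,0,0],[0,0,0]],[-1,[0,0,0],[0,0,0]],[-1,[0,0,0],[0,0,0]],[-1,[0,0,0],[0,0,0]]]'

```text
time_s: 3.53
tool_pos: [0.4516, -0.2216, 0.0389]
tcp_rot: [180.0, -0.0, -2.2]
ft_force: [0.3, 0.1, -0.6]
gripper_width: 0.0004
```

Run:
```python
from h import *
from station import imaging
st=state();print(st["qpos"],st["tool_pos"],st["tcp_rot"],st["time_s"],st["gripper_width"],st["ft_force"],st["ft_torque"])
a=imaging.snapshot("side");np.savez("side2.npz",**a)
cv2.imwrite("pics/side2.png",cv2.resize(a["pixels"][260:370,170:310,::-1],(700,550),interpolation=cv2.INTER_CUBIC))
```

```text
[-2.61407734e+01  7.93580333e+00 -2.24723251e+01  5.95854231e+01
  8.84830209e-05  1.56070708e+02] [ 0.45156091 -0.22161546  0.03887256] [ 1.79997465e+02 -5.93011954e-03 -2.21148107e+00] 3.5333 0.0003739157181819635 [ 0.25673188  0.08887431 -0.56660263] [-0.00121869  0.06912938  0.02167108]
```

View pics/side2.png

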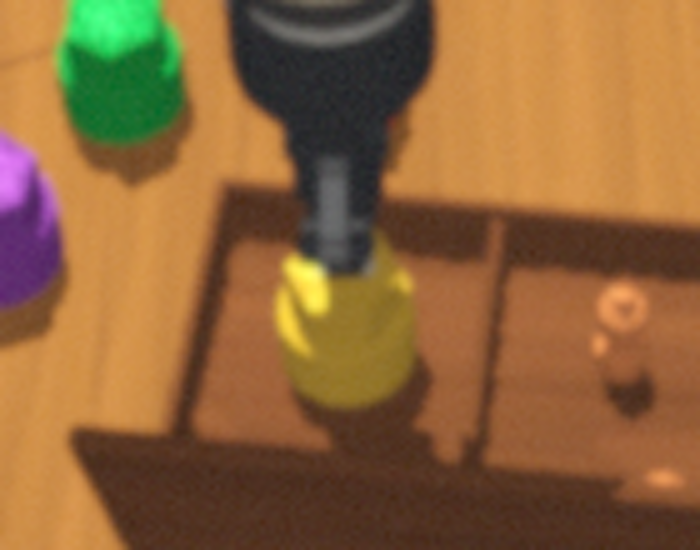

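Run:
```python
from h import *
s=load("side2.npz")
for P in([.4516,-.2216,.0389],[.4516,-.2416,.041],[.4516,-.2416,.061],[.4516,-.2216,.061],[.4516,-.2640,.0519]): print(P,(proj(s,P)-[170,260])*5)
P=cloud(s); 
for v in range(296,326,3): print(v,[np.round(P[v,u],3).tolist() for u in (236,239,242)])
```

```text
[0.4516, -0.2216, 0.0389] [342.54771593 299.39701401]
[0.4516, -0.2416, 0.041] [342.84884067 339.27683097]
[0.4516, -0.2416, 0.061] [340.9663035  310.65386556]
[0.4516, -0.2216, 0.061] [340.49114985 267.6116861 ]
[0.4516, -0.264, 0.0519] [342.3868631  373.29428009]
296 [[0.452, -0.26, 0.171], [0.457, -0.265, 0.177], [0.462, -0.26, 0.171]]
299 [[0.452, -0.265, 0.169], [0.456, -0.237, 0.131], [0.461, -0.238, 0.132]]
302 [[0.451, -0.268, 0.164], [0.456, -0.259, 0.151], [0.461, -0.236, 0.118]]
305 [[0.451, -0.274, 0.163], [0.456, -0.265, 0.151], [0.462, -0.266, 0.152]]
308 [[0.451, -0.277, 0.158], [0.456, -0.278, 0.159], [0.462, -0.278, 0.16]]
311 [[0.451, -0.282, 0.157], [0.456, -0.282, 0.156], [0.461, -0.282, 0.156]]
314 [[0.448, -0.235, 0.079], [0.454, -0.235, 0.079], [0.46, -0.235, 0.078]]
317 [[0.448, -0.233, 0.066], [0.453, -0.231, 0.063], [0.459, -0.231, 0.062]]
320 [[0.447, -0.235, 0.059], [0.453, -0.236, 0.06], [0.459, -0.235, 0.058]]
323 [[0.447, -0.242, 0.059], [0.453, -0.241, 0.057], [0.459, -0.243, 0.06]]
```

Run:
```python
from h import *
for f in("side1.npz","side2.npz","top1.npz"):
    s=load(f); P=cloud(s); hsv=cv2.cvtColor(s["pixels"],cv2.COLOR_RGB2HSV)
    q=P[(s["range_z"]>0)&(abs(P[...,0]-.4517)<.05)&(abs(P[...,1]+.221)<.07)&(P[...,2]>.064)&(P[...,2]<.35)]
    hh=np.histogram(q[:,2],np.arange(.06,.36,.01)); print(f,[(round(b,2),n) for n,b in zip(*hh) if n])
    for lo in np.arange(.06,.22,.01):
        k=q[(q[:,2]>lo)&(q[:,2]<lo+.01)]
        if len(k): print(round(lo,2),len(k),k[:,:2].min(0).round(3),k[:,:2].max(0).round(3))
a=load("side1.npz");b=load("side2.npz")
cv2.imwrite("pics/cmp.png",np.hstack([cv2.resize(x["pixels"][190:350,180:300,::-1],(390,520),interpolation=cv2.INTER_CUBIC) for x in(a,b)]))
```

```text
side1.npz [(np.float64(0.06), np.int64(6)), (np.float64(0.17), np.int64(3)), (np.float64(0.18), np.int64(31)), (np.float64(0.19), np.int64(30)), (np.float64(0.2), np.int64(5)), (np.float64(0.22), np.int64(25)), (np.float64(0.23), np.int64(67)), (np.float64(0.24), np.int64(70)), (np.float64(0.25), np.int64(136)), (np.float64(0.26), np.int64(135)), (np.float64(0.27), np.int64(206)), (np.float64(0.28), np.int64(103)), (np.float64(0.29), np.int64(133)), (np.float64(0.3), np.int64(180)), (np.float64(0.31), np.int64(178)), (np.float64(0.32), np.int64(221)), (np.float64(0.33), np.int64(348)), (np.float64(0.34), np.int64(82))]
0.06 6 [ 0.44  -0.229] [ 0.461 -0.206]
0.17 3 [ 0.441 -0.267] [ 0.461 -0.266]
0.18 31 [ 0.442 -0.274] [ 0.463 -0.264]
0.19 30 [ 0.442 -0.276] [ 0.463 -0.266]
0.2 5 [ 0.446 -0.275] [ 0.463 -0.265]
side2.npz [(np.float64(0.06), np.int64(8)), (np.float64(0.07), np.int64(22)), (np.float64(0.08), np.int64(4)), (np.float64(0.1), np.int64(1)), (np.float64(0.11), np.int64(26)), (np.float64(0.12), np.int64(20)), (np.float64(0.13), np.int64(26)), (np.float64(0.14), np.int64(28))
[... 1120 characters left out ...]
72 -0.237]
0.18 50 [ 0.442 -0.264] [ 0.463 -0.253]
0.19 77 [ 0.417 -0.261] [ 0.491 -0.221]
0.2 152 [ 0.418 -0.261] [ 0.489 -0.233]
0.21 143 [ 0.416 -0.261] [ 0.489 -0.229]
top1.npz [(np.float64(0.06), np.int64(1)), (np.float64(0.22), np.int64(6)), (np.float64(0.23), np.int64(7)), (np.float64(0.24), np.int64(141)), (np.float64(0.25), np.int64(75)), (np.float64(0.26), np.int64(41)), (np.float64(0.27), np.int64(104)), (np.float64(0.28), np.int64(287)), (np.float64(0.29), np.int64(72)), (np.float64(0.3), np.int64(150)), (np.float64(0.31), np.int64(156)), (np.float64(0.32), np.int64(165)), (np.float64(0.33), np.int64(433)), (np.float64(0.34), np.int64(113))]
0.06 1 [ 0.47  -0.225] [ 0.47  -0.225]
```

View pics/cmp.png

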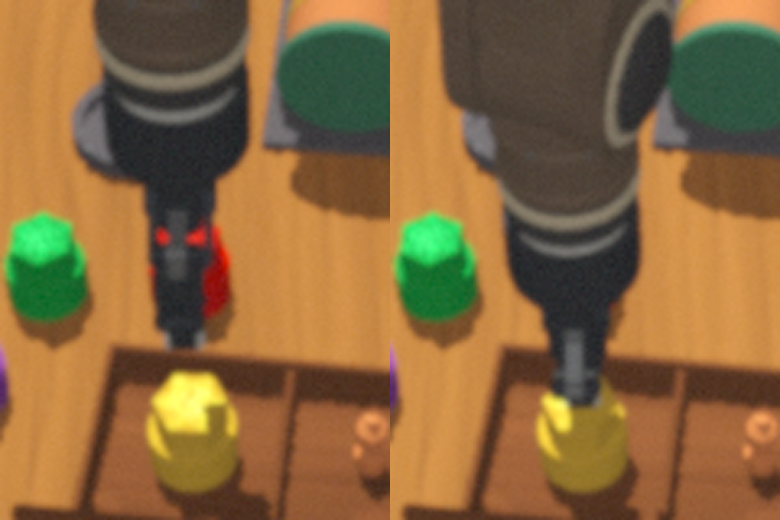

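The picture shows the fingers shut just above the head at about (345,270), and the depth data put the real tips about 22 mm higher than the reported TCP. The grasp missed and nothing moved. I'll open, go 25 mm lower and grip again.

>>> play_rows --deltas '[[1,[0,0,0],[0,0,0]],[1,[0,0,0],[0,0,0]],[1,[0,0,0],[0,0,0]],[1,[0,0,0],[0,0,0]],[1,[0,0,0],[0,0,0]],[1,[0,0,0],[0,0,0]],[1,[0,0,0],[0,0,0]],[1,[0,0,0],[0,0,0]]]'

```text
time_s: 4.25
tool_pos: [0.4515, -0.2217, 0.0388]
tcp_rot: [180.0, -0.0, -2.2]
ft_force: [0.4, 0.6, -0.1]
gripper_width: 0.0852
```

>>> play_rows --deltas '[[1,[0,0,0.25],[0,0,0]],[1,[0,0,0.25],[0,0,0]],[1,[0,0,0.25],[0,0,0]],[1,[0,0,0.25],[0,0,0]],[1,[0,0,0.1],[0,0,0]],[1,[0,0,0.1],[0,0,0]],[1,[0,0,0],[0,0,0]],[1,[0,0,0],[0,0,0]]]'

```text
time_s: 4.92
tool_pos: [0.4515, -0.2216, 0.0147]
tcp_rot: [-180.0, 0.0, -2.2]
ft_force: [-0.5, 0.1, -0.1]
gripper_width: 0.0853
```

Run:
```python
from h import *
from station import imaging
st=state();print(st["qpos"],st["tool_pos"],st["tcp_rot"],st["time_s"],st["gripper_width"],st["ft_force"],st["ft_torque"])
s=imaging.snapshot("side");np.savez("side3.npz",**s)
cv2.imwrite("pics/side3.png",cv2.resize(s["pixels"][260:370,170:310,::-1],(700,550),interpolation=cv2.INTER_CUBIC))
P=cloud(s)
q=P[(s["range_z"]>0)&(abs(P[...,0]-.4517)<.03)&(P[...,1]<-.25)&(P[...,1]>-.29)&(P[...,2]>.03)&(P[...,2]<.1)]
print(len(q)); print(np.round(q[np.argsort(q[:,2])[:12]],3))
```

```text
[-2.61420169e+01  8.94259533e+00 -2.45336491e+01  5.65335603e+01
  5.77349178e-04  1.56069638e+02] [ 0.45149464 -0.22159202  0.01473614] [-1.79995495e+02  8.72775104e-03 -2.21165511e+00] 4.9167 0.08530680629514238 [-0.51341365  0.12590862 -0.08947963] [-0.02983463 -0.03047442 -0.03357146]
37
[[ 0.443 -0.269  0.055]
 [ 0.441 -0.269  0.056]
 [ 0.458 -0.271  0.057]
 [ 0.46  -0.271  0.058]
 [ 0.462 -0.267  0.058]
 [ 0.462 -0.27   0.059]
 [ 0.46  -0.271  0.061]
 [ 0.453 -0.275  0.061]
 [ 0.459 -0.269  0.062]
 [ 0.441 -0.27   0.062]
 [ 0.443 -0.271  0.062]
 [ 0.451 -0.276  0.062]]
```

View pics/side3.png

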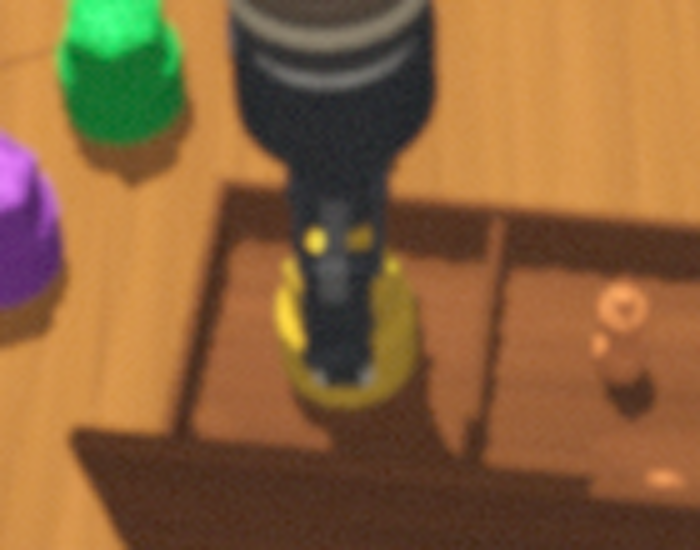

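>>> play_rows --deltas '[[1,[0,0,0.12],[0,0,0]],[-1,[0,0,0],[0,0,0]],[-1,[0,0,0],[0,0,0]],[-1,[0,0,0],[0,0,0]],[-1,[0,0,0],[0,0,0]],[-1,[0,0,0],[0,0,0]],[-1,[0,0,0],[0,0,0]],[-1,[0,0,0],[0,0,0]]]' --grip_force 80

```text
time_s: 5.63
tool_pos: [0.4519, -0.222, 0.013]
tcp_rot: [180.0, -0.1, -2.2]
ft_force: [-1.3, -1.3, 5.2]
gripper_width: 0.0386
```

>>> play_rows --deltas '[[-1,[0,0,0],[0,0,0]],[-1,[0,0,-0.2],[0,0,0]],[-1,[0,0,-0.5],[0,0,0]],[-1,[0,0,-0.8],[0,0,0]],[-1,[0,0,-1],[0,0,0]],[-1,[0,0,-1],[0,0,0]],[-1,[0,0,-1],[0,0,0]],[-1,[0,0,-1],[0,0,0]]]'

```text
time_s: 6.3
tool_pos: [0.4506, -0.2211, 0.1229]
tcp_rot: [-179.9, 0.1, -2.2]
ft_force: [-0.4, -0.3, -5.4]
gripper_width: 0.0385
```

Run:
```python
from h import *
from station import imaging
st=state();print(st["qpos"],st["tool_pos"],st["tcp_rot"],st["time_s"],st["gripper_width"],st["ft_force"],st["ft_torque"])
s=imaging.snapshot("side");np.savez("side4.npz",**s)
cv2.imwrite("pics/side4.png",cv2.resize(s["pixels"][200:370,130:340,::-1],(700,566),interpolation=cv2.INTER_CUBIC))
```

```text
[-2.61384316e+01  5.54716131e+00 -1.42977037e+01  7.02811444e+01
  1.44054338e-02  1.56070885e+02] [ 0.45064672 -0.22105403  0.12294267] [-1.79935723e+02  1.09335685e-01 -2.20927156e+00] 6.3 0.038532392876268175 [-0.4205664  -0.32569197 -5.35390355] [-0.00647299 -0.05940323 -0.00019974]
```

View pics/side4.png

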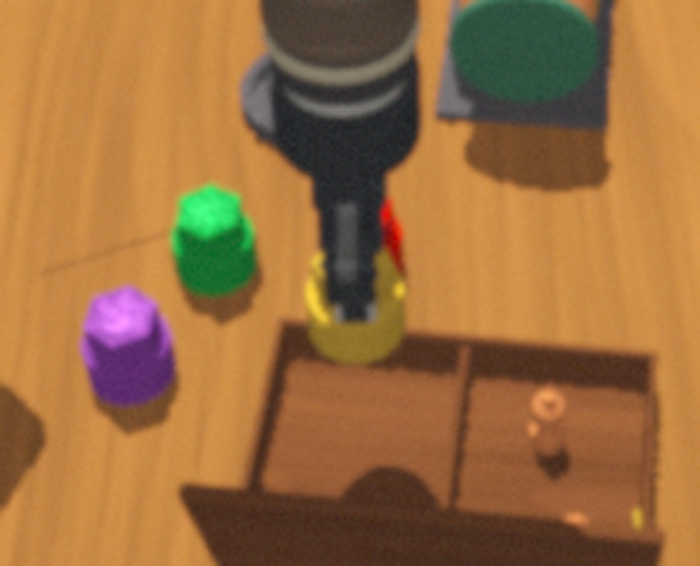

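The cap hangs square in the jaws at (355,310) and the wrist reads 5.3 N. The case is otherwise unchanged. Next: carry it to a standoff over the neck.

```bash
cat >> h.py <<'E'
psi=np.radians(-8.3)
n_=np.array([-.5*np.cos(psi),-.5*np.sin(psi),np.cos(np.pi/6)])
rim=np.array([.5371,.1343,.1509]); seat=rim-.027*n_
def Rneck(yawdeg):
    d=np.array([np.cos(np.radians(yawdeg)),np.sin(np.radians(yawdeg)),0]); z=-n_; x=d-z*(d@z); x/=np.linalg.norm(x)
    return np.stack([x,np.cross(z,x),z],1)
E
python3 - <<'E'
from h import *
st=state();p0=st["tool_pos"];R0=R.from_euler('xyz',st["tcp_rot"],degrees=True).as_matrix()
a=plan([.45,-.05,.25],down(93),16,p0,R0,grip=-1)
plan(seat+n_*(.067+.0075),Rneck(186),16,*a,grip=-1)
E
```

```text
[[-1,[-0.03,-0.54,-0.38],[0.0,0.0,-0.99]],[-1,[0.03,-0.53,-0.39],[0.0,0.0,-0.99]],[-1,[0.08,-0.53,-0.38],[0.01,0.0,-1.0]],[-1,[0.14,-0.52,-0.39],[0.0,0.0,-0.99]],[-1,[0.2,-0.5,-0.38],[0.0,0.0,-0.99]],[-1,[0.24,-0.48,-0.39],[0.01,0.0,-0.99]],[-1,[0.29,-0.45,-0.38],[0.0,-0.01,-0.99]],[-1,[0.34,-0.42,-0.38],[0.0,0.0,-0.99]]]
[[-1,[0.37,-0.39,-0.39],[0.0,0.0,-1.0]],[-1,[0.42,-0.34,-0.38],[0.0,0.0,-0.99]],[-1,[0.45,-0.29,-0.39],[0.01,0.0,-0.99]],[-1,[0.47,-0.25,-0.38],[0.0,0.0,-0.99]],[-1,[0.5,-0.2,-0.38],[0.0,0.0,-0.99]],[-1,[0.52,-0.15,-0.39],[0.0,0.0,-0.99]],[-1,[0.53,-0.09,-0.38],[0.01,0.0,-1.0]],[-1,[0.54,-0.03,-0.38],[0.0,0.0,-0.99]]]
max 0.54 1.0 end [ 0.45   -0.05    0.2499] [-1.800e+02 -3.000e-02  9.302e+01]
[[-1,[0.58,0.23,0.18],[-0.18,-0.3,-0.97]],[-1,[0.55,0.28,0.17],[-0.18,-0.3,-0.96]],[-1,[0.53,0.34,0.16],[-0.18,-0.3,-0.97]],[-1,[0.5,0.38,0.14],[-0.18,-0.3,-0.96]],[-1,[0.46,0.43,0.14],[-0.18,-0.3,-0.97]],[-1,[0.42,0.47,0.14],[-0.19,-0.3,-0.96]],[-1,[0.37,0.51,0.13],[-0.18,-0.3,-0.97]],[-1,[0.32,0.54,0.13],[-0.18,-0.3,-0.96]]]
[[-1,[0.28,0.57,0.14],[-0.18,-0.3,-0.97]],[-1,[0.21,0.59,0.13],[-0.18,-0.3,-0.97]],[-1,[0.17,0.61,0.14],[-0.18,-0.3,-0.96]],[-1,[0.1,0.62,0.15],[-0.18,-0.3,-0.97]],[-1,[0.05,0.62,0.16],[-0.18,-0.3,-0.96]],[-1,[-0.02,0.63,0.17],[-0.18,-0.31,-0.97]],[-1,[-0.07,0.61,0.18],[-0.18,-0.3,-0.96]],[-1,[-0.12,0.6,0.19],[-0.18,-0.3,-0.97]]]
max 0.63 0.97 end [0.5135 0.1377 0.1921] [-170.7    28.68 -169.52]
```

>>> play_rows --deltas '[[-1,[-0.03,-0.54,-0.38],[0,0,-0.99]],[-1,[0.03,-0.53,-0.39],[0,0,-0.99]],[-1,[0.08,-0.53,-0.38],[0,0,-0.99]],[-1,[0.14,-0.52,-0.39],[0,0,-0.99]],[-1,[0.2,-0.5,-0.38],[0,0,-0.99]],[-1,[0.24,-0.48,-0.39],[0,0,-0.99]],[-1,[0.29,-0.45,-0.38],[0,0,-0.99]],[-1,[0.34,-0.42,-0.38],[0,0,-0.99]]]'

```text
time_s: 7.02
tool_pos: [0.4499, -0.1348, 0.1831]
tcp_rot: [-179.9, 0.0, 45.6]
ft_force: [0.2, 0.3, -5.6]
gripper_width: 0.0389
```

>>> play_rows --deltas '[[-1,[0.37,-0.39,-0.39],[0,0,-0.99]],[-1,[0.42,-0.34,-0.38],[0,0,-0.99]],[-1,[0.45,-0.29,-0.39],[0,0,-0.99]],[-1,[0.47,-0.25,-0.38],[0,0,-0.99]],[-1,[0.5,-0.2,-0.38],[0,0,-0.99]],[-1,[0.52,-0.15,-0.39],[0,0,-0.99]],[-1,[0.53,-0.09,-0.38],[0,0,-0.99]],[-1,[0.54,-0.03,-0.38],[0,0,-0.99]]]'

```text
time_s: 7.68
tool_pos: [0.4488, -0.0489, 0.2445]
tcp_rot: [-179.9, -0.0, 93.1]
ft_force: [0.9, -0.5, -6.1]
gripper_width: 0.0385
```

>>> play_rows --deltas '[[-1,[0.58,0.23,0.18],[-0.18,-0.3,-0.97]],[-1,[0.55,0.28,0.17],[-0.18,-0.3,-0.96]],[-1,[0.53,0.34,0.16],[-0.18,-0.3,-0.97]],[-1,[0.5,0.38,0.14],[-0.18,-0.3,-0.96]],[-1,[0.46,0.43,0.14],[-0.18,-0.3,-0.97]],[-1,[0.42,0.47,0.14],[-0.19,-0.3,-0.96]],[-1,[0.37,0.51,0.13],[-0.18,-0.3,-0.97]],[-1,[0.32,0.54,0.13],[-0.18,-0.3,-0.96]]]'

```text
time_s: 8.35
tool_pos: [0.4807, 0.0449, 0.2147]
tcp_rot: [177.8, 16.2, 139.5]
ft_force: [0.5, 0.3, -5.5]
gripper_width: 0.0386
```

>>> play_rows --deltas '[[-1,[0.28,0.57,0.14],[-0.18,-0.3,-0.97]],[-1,[0.21,0.59,0.13],[-0.18,-0.3,-0.97]],[-1,[0.17,0.61,0.14],[-0.18,-0.3,-0.96]],[-1,[0.1,0.62,0.15],[-0.18,-0.3,-0.97]],[-1,[0.05,0.62,0.16],[-0.18,-0.3,-0.96]],[-1,[-0.02,0.63,0.17],[-0.18,-0.31,-0.97]],[-1,[-0.07,0.61,0.18],[-0.18,-0.3,-0.96]],[-1,[-0.12,0.6,0.19],[-0.18,-0.3,-0.97]]]'

```text
time_s: 9.02
tool_pos: [0.5121, 0.1383, 0.185]
tcp_rot: [-170.6, 28.5, -169.3]
ft_force: [0.4, -0.5, -6.5]
gripper_width: 0.0385
```

Run:
```python
from h import *
from station import imaging
for n in("top","side"):
    s=imaging.snapshot(n);np.savez(f"{n}5.npz",**s)
st=state();print(st["qpos"],st["tool_pos"],st["tcp_rot"],st["time_s"],st["gripper_width"],st["ft_force"],st["ft_torque"])
a=load("top5.npz");b=load("side5.npz")
print(proj(a,rim),proj(b,rim))
cv2.imwrite("pics/five.png",np.hstack([cv2.resize(a["pixels"][140:280,120:260,::-1],(400,400),interpolation=cv2.INTER_CUBIC),cv2.resize(b["pixels"][100:240,190:330,::-1],(400,400),interpolation=cv2.INTER_CUBIC)]))
```

```text
[ 24.67572133 -14.17681604 -31.77354618  46.84101539 -15.8165451
  12.98390665] [0.51126186 0.13800863 0.18414892] [-170.66706891   28.40514507 -169.55096264] 9.1167 0.03823097638559223 [-0.35029192 -1.05250343 -5.84113762] [ 0.08721313  1.15118825 -0.03633295]
[191.45407232 218.61178987] [271.84694367 162.2192543 ]
```

View pics/five.png

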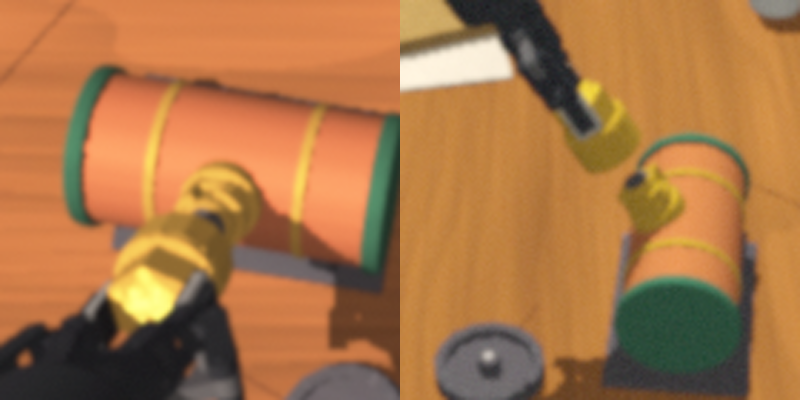

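Run:
```python
from h import *
a=load("top5.npz");b=load("side5.npz")
p=np.array([0.51126186,0.13800863,0.18414892]);Rt=R.from_euler('xyz',[-170.66706891,28.40514507,-169.55096264],degrees=True).as_matrix()
for nm,o in(("toolfixed",p+Rt@[0,0,.0075]),("worldfixed",p+[0,0,.0225]-Rt[:,2]*.015)):
    for lab,P in(("org",o),("head",o-.056*Rt[:,2])):
        print(nm,lab,np.round(P,4),"topcrop",(proj(a,P)-[120,140])*400/140,"sidecrop",(proj(b,P)-[190,100])*400/140)
    print((seat-o)@n_*1000, ) 
    e=o-rim; print("lateral mm",(e-n_*(e@n_))*1000, "above rim",e@n_*1000)
for nm,s,(c0,r0) in(("top",a,(120,140)),("side",b,(190,100))):
    hsv=cv2.cvtColor(s["pixels"],cv2.COLOR_RGB2HSV);P=cloud(s)
    m=(s["range_z"]>0)&(cv2.inRange(hsv,(18,110,60),(36,255,255))>0)&(np.linalg.norm(P-(p-Rt[:,2]*.02),axis=-1)<.05)
    q=(P[m]-p)@Rt
    r=np.hypot(q[:,0],q[:,1]); print(nm,len(q),np.percentile(q,[1,10,50,90,99],axis=0).round(4).tolist())
    sk=q[(q[:,2]>-.018)&(q[:,2]<.008)]
    if len(sk)>20:
        from scipy.optimize import least_squares
        f=lambda c:np.hypot(sk[:,0]-c[0],sk[:,1]-c[1])-.0275
        rr=least_squares(f,[0,0],loss="soft_l1",f_scale=.001); print("skirt centre in tool",rr.x,len(sk),np.std(rr.fun), "tool azimuths",np.percentile(np.degrees(np.arctan2(sk[:,1],sk[:,0])),[5,50,95]))
    top=q[q[:,2]<-.044]; print("head",len(top),np.median(top,0))
```

```text
toolfixed org [0.5149 0.1375 0.1776] topcrop [185.97768624 261.22033257] sidecrop [206.47673235 150.42428501]
toolfixed head [0.4874 0.1416 0.2262] topcrop [152.67155783 311.37035221] sidecrop [170.96372197  99.43951345]
-61.34592808772194
lateral mm [-5.16229954  0.67198313 -3.00524294] above rim 34.345928087721916
worldfixed org [0.5039 0.1391 0.2197] topcrop [162.43212116 279.02550011] sidecrop [192.08900622 107.55368761]
worldfixed head [0.4764 0.1433 0.2683] topcrop [124.30654291 334.78288913] sidecrop [155.30633302  54.13119425]
-103.3312479288347
lateral mm [ 4.56222985 -0.68556844  2.66355359] above rim 76.33124792883469
top 1020 [[-0.0318, -0.0267, -0.0503], [-0.0294, -0.0238, -0.049], [-0.0186, -0.0055, -0.0298], [-0.0029, 0.0143, -0.0063], [0.0042, 0.0204, 0.0041]]
skirt centre in tool [-0.00414176  0.00075792] 230 0.0005030637573941588 tool azimuths [-173.71878204 -135.47100112  167.11173083]
head 400 [-0.01183511  0.00213978 -0.04843571]
side 466 [[-0.0305, -0.0288, -0.0485], [-0.0258, -0.0262, -0.0454], [-0.0129, -0.018, -0.0168], [0.0146, -0.0008, 0.0029], [0.0199, 0.0168, 0.0075]]
skirt centre in tool [-0.00274321  0.00105344] 237 0.0015807674606501477 tool azimuths [-164.49165098 -107.08461314  -42.29213333]
head 55 [-0.01413554  0.00136163 -0.04636727]
```

```bash
cat > m.py <<'E'
from h import *
from scipy.optimize import least_squares
def pose(f,guess_p,guess_z):
    """cap axis & origin: plane fit of head top + cylinder fit of skirt in each view"""
    out={}
    for nm in("top","side"):
        s=load(nm+f); hsv=cv2.cvtColor(s["pixels"],cv2.COLOR_RGB2HSV);P=cloud(s)
        m=(s["range_z"]>0)&(cv2.inRange(hsv,(17,100,50),(36,255,255))>0)&(np.linalg.norm(P-(guess_p+.028*guess_z),axis=-1)<.048)
        out[nm]=P[m]
    return out
E
python3 - <<'E'
from m import *
p=np.array([0.51126186,0.13800863,0.18414892]);Rt=R.from_euler('xyz',[-170.66706891,28.40514507,-169.55096264],degrees=True).as_matrix()
C=pose("5.npz",p+Rt@[0,0,.0075],-Rt[:,2])
q=C["top"]; z=-Rt[:,2]; h=(q-p)@z
# robust plane for head
k=q[(h>.042)]
for it in range(5):
    c=k.mean(0); _,sv,V=np.linalg.svd(k-c); nn=V[2]*np.sign(V[2]@z); d=abs((q-c)@nn); k=q[(d<.002)&(h>.03)]
rr=k-c
print("head plane n",nn,"angle to n_",np.degrees(np.arccos(nn@n_)),"to tool",np.degrees(np.arccos(nn@z)),len(k),"rms",np.std((k-c)@nn),"centroid",c)
print("tool z",z,"n_",n_)
# full joint fit: axis dir+point, skirt cylinder, both views separately
for nm in ("top","side","both"):
    q=np.vstack([C["top"],C["side"]]) if nm=="both" else C[nm]
    t=(q-p)@z
    sk=q[(t<.022-.0075+.008)&(t>-.004)]
    def f(x):
        a=z+x[0]*Rt[:,0]+x[1]*Rt[:,1]; a/=np.linalg.norm(a); o=p+x[2]*Rt[:,0]+x[3]*Rt[:,1]; e=sk-o; e=e-np.outer(e@a,a); return np.linalg.norm(e,axis=1)-.0275
    r=least_squares(f,[0,0,0,0],loss="soft_l1",f_scale=.001); print(nm,len(sk),np.degrees(r.x[:2]),r.x[2:],np.std(r.fun))
# gripper body dark points
for nm in("top","side"):
    s=load(nm+"5.npz");P=cloud(s);q=(P[s["range_z"]>0]-p)@Rt
    g=q[(abs(q[:,0])<.07)&(abs(q[:,1])<.08)&(q[:,2]<-.06)&(q[:,2]>-.25)]
    for lo in np.arange(-.25,-.06,.02):
        w=g[(g[:,2]>=lo)&(g[:,2]<lo+.02)]
        if len(w)>5: print(nm,round(lo,2),len(w),np.percentile(w[:,0],[2,98]).round(3),np.percentile(w[:,1],[2,98]).round(3))
E
```

```text
head plane n [-0.48915676  0.07174772  0.86923986] angle to n_ 0.3710842062247303 to tool 0.19785068686112658 399 rms 0.0008230472211984376 centroid [0.49557982 0.14662374 0.23034914]
tool z [-0.49103329  0.07434974  0.86796223] n_ [-0.49476289  0.0721781   0.8660254 ]
top 308 [0.78627943 0.36680435] [-0.00421997  0.00070611] 0.0007270857074858917
side 276 [0.49441535 4.06652649] [-0.00292155  0.00071748] 0.0019215696397073523
both 584 [0.02228544 1.93533983] [-0.00381019  0.0005863 ] 0.001517338231891415
top -0.25 1147 [-0.04   0.013] [-0.037  0.018]
top -0.23 685 [-0.038  0.009] [-0.035  0.014]
top -0.21 1155 [-0.039  0.016] [-0.037  0.023]
top -0.19 775 [-0.04   0.012] [-0.037  0.017]
top -0.17 475 [-0.04  0.01] [-0.037  0.016]
top -0.15 525 [-0.022  0.006] [-0.062  0.062]
top -0.13 684 [-0.022  0.007] [-0.066  0.064]
top -0.11 509 [-0.02   0.008] [-0.058  0.058]
top -0.09 433 [-0.016  0.006] [-0.05   0.051]
top -0.07 102 [-0.014  0.006] [-0.032  0.026]
side -0.25 380 [-0.038  0.034] [-0.04  -0.002]
side -0.23 295 [-0.036  0.03 ] [-0.038 -0.006]
side -0.21 359 [-0.037  0.032] [-0.038  0.004]
side -0.19 324 [-0.038  0.033] [-0.039 -0.006]
side -0.17 269 [-0.038  0.031] [-0.039 -0.007]
side -0.15 158 [-0.02   0.016] [-0.049  0.012]
side -0.13 232 [-0.02   0.017] [-0.068  0.013]
side -0.11 134 [-0.018  0.01 ] [-0.063  0.022]
side -0.09 103 [-0.015  0.01 ] [-0.054  0.042]
side -0.07 27 [-0.013  0.007] [-0.034  0.029]
```

```bash
cat >> m.py <<'E'
def measure(tag,zoff=.0075):
    from station import imaging
    for n in("top","side"):
        s=imaging.snapshot(n);np.savez(f"{n}{tag}.npz",**s)
    st=state();p=st["tool_pos"];Rt=R.from_euler('xyz',st["tcp_rot"],degrees=True).as_matrix();z=-Rt[:,2]
    print("t",st["time_s"],"p",p.round(4),"rpy",st["tcp_rot"].round(2),"j6",st["qpos"][5].round(1),"F",st["ft_force"].round(1),"M",st["ft_torque"].round(2))
    C=pose(f"{tag}.npz",p+zoff*Rt[:,2],z)
    res=[]
    for nm in ("top","side"):
        q=C[nm]; t=(q-p)@z; sk=q[(t<.022-.0075+.006)&(t>-.006)]
        def f(x):
            e=(sk-p)@Rt; return np.hypot(e[:,0]-x[0],e[:,1]-x[1])-.0275
        r=least_squares(f,[0,0],loss="soft_l1",f_scale=.001); print(nm,len(sk),r.x.round(4),np.std(r.fun).round(4)); res.append(r.x)
    c=np.mean(res,0); o=p+Rt@[c[0],c[1],zoff]; e=o-rim
    need=Rt.T@(rim-o); print("cap->rim in tool axes mm",(need*1000).round(1)," height over home",(e@n_*1000+27).round(1),"tilt tool/n",np.degrees(np.arccos(z@n_)).round(2))
    return p,Rt,c
E
python3 - <<'E'
from m import *
p,Rt,c=measure("6")
print("tilt fix rotvec deg in tool",np.degrees((R.from_matrix(Rt).inv()*R.align_vectors([-n_],[Rt[:,2]])[0]*R.from_matrix(Rt)).as_rotvec()))
# neck check from images 0: fit neck cylinder (brass, excluding boiler) 
for nm in("top0","side0"):
    s=load(nm+".npz");P=cloud(s);hsv=cv2.cvtColor(s["pixels"],cv2.COLOR_RGB2HSV)
    q=P[(s["range_z"]>0)]; e=q-rim; t=e@n_; lat=e-np.outer(t,n_); r=np.linalg.norm(lat,axis=1)
    u=Rt[:,0];v=Rt[:,1]
    for a,b in((-.003,.003),(-.009,-.003),(-.02,-.009),(-.03,-.02)):
        k=(t>a)&(t<b)&(r<.03); print(nm,a,b,k.sum(),np.percentile(lat[k]@u,[2,98]).round(4),np.percentile(lat[k]@v,[2,98]).round(4),np.median(t[k]).round(4))
E
```

```text
t 9.2167 p [0.5123 0.1372 0.186 ] rpy [-170.7    28.5  -169.83] j6 13.2 F [ 1.8 -0.5 -6.1] M [0.19 1.09 0.02]
top 300 [-0.0013  0.0018] 0.0005
side 246 [-0.0016  0.0003] 0.0018
cap->rim in tool axes mm [-2.8 -1.4 35.3]  height over home 62.3 tilt tool/n 0.27
tilt fix rotvec deg in tool [-1.83988241e-01 -2.03921834e-01  1.98784858e-16]
top0 -0.003 0.003 278 [-0.0183  0.0167] [-0.0146  0.0124] 0.0004
top0 -0.009 -0.003 156 [-0.0196  0.0165] [-0.0201  0.0189] -0.0072
top0 -0.02 -0.009 102 [-0.0215  0.0097] [-0.0217  0.0149] -0.0149
top0 -0.03 -0.02 146 [-0.0238  0.016 ] [-0.0239  0.0181] -0.0285
side0 -0.003 0.003 86 [-0.0178  0.0176] [-0.0185  0.0093] -0.0009
side0 -0.009 -0.003 53 [-0.0184  0.0149] [-0.023   0.0029] -0.0068
side0 -0.02 -0.009 74 [-0.0205  0.0189] [-0.0248  0.0023] -0.0135
side0 -0.03 -0.02 84 [-0.0231  0.0206] [-0.0273  0.0034] -0.0278
```

Depth shows the cap axis within 0.4° of the neck axis. The cap skirt is about 3 mm off laterally and 35 mm above the rim. Next: correct that and advance.

>>> play_rows --deltas '[[-1,[-0.05,-0.03,0.1],[-0.03,-0.03,0]],[-1,[-0.05,-0.03,0.2],[0,0,0]],[-1,[-0.05,-0.03,0.3],[0,0,0]],[-1,[0,0,0.3],[0,0,0]],[-1,[0,0,0.2],[0,0,0]],[-1,[0,0,0.2],[0,0,0]],[-1,[0,0,0.1],[0,0,0]],[-1,[0,0,0],[0,0,0]]]'

```text
time_s: 9.88
tool_pos: [0.5302, 0.1342, 0.1639]
tcp_rot: [-170.8, 28.8, -169.7]
ft_force: [-0.8, -0.8, -5.0]
gripper_width: 0.0386
```

Run:
```python
from m import *
p,Rt,c=measure("7")
p,Rt,c=measure("7b")
a=load("top7.npz");b=load("side7.npz")
cv2.imwrite("pics/seven.png",np.hstack([cv2.resize(a["pixels"][160:260,140:240,::-1],(400,400),interpolation=cv2.INTER_CUBIC),cv2.resize(b["pixels"][120:220,220:320,::-1],(400,400),interpolation=cv2.INTER_CUBIC)]))
```

```text
t 9.9833 p [0.5303 0.1344 0.1647] rpy [-170.84   28.85 -169.66] j6 11.5 F [ 0.5  0.3 -7.2] M [0.18 1.04 0.03]
top 274 [-0.0024  0.0007] 0.0006
side 236 [-0.0023 -0.0002] 0.0019
cap->rim in tool axes mm [3.2 0.8 7.8]  height over home 34.9 tilt tool/n 0.17
t 10.0833 p [0.5304 0.1346 0.1651] rpy [-170.84   28.88 -169.65] j6 11.5 F [ 0.5 -0.1 -5.4] M [0.17 1.04 0.03]
top 266 [-0.0028  0.0007] 0.0005
side 242 [-0.0025 -0.0002] 0.0019
cap->rim in tool axes mm [3.8 0.8 8.1]  height over home 35.2 tilt tool/n 0.2
```

View pics/seven.png

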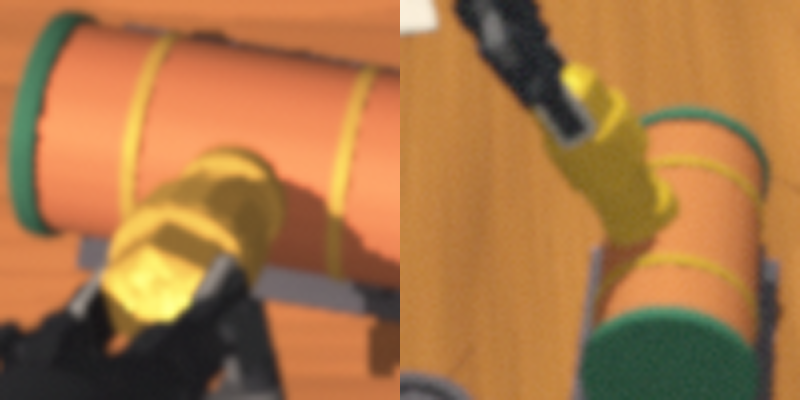

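>>> play_rows --deltas '[[-1,[0.08,0.02,0],[0,0,0]],[-1,[0.08,0,0],[0,0,0]],[-1,[0,0,0],[0,0,0]],[-1,[0,0,0],[0,0,0]],[-1,[0,0,0],[0,0,0]],[-1,[0,0,0],[0,0,0]],[-1,[0,0,0],[0,0,0]],[-1,[0,0,0],[0,0,0]]]'

```text
time_s: 10.75
tool_pos: [0.5276, 0.1344, 0.1632]
tcp_rot: [-170.8, 28.9, -169.7]
ft_force: [0.1, -0.0, -6.6]
gripper_width: 0.0385
```

Run:
```python
from m import *
p,Rt,c=measure("8")
p,Rt,c=measure("8b")
C=pose("8.npz",p+.0075*Rt[:,2],-Rt[:,2])
q=C["top"]; z=-Rt[:,2]; h=(q-p)@z
k=q[(h>.042)]
for it in range(5):
    cc=k.mean(0); _,sv,V=np.linalg.svd(k-cc); nn=V[2]*np.sign(V[2]@z); d=abs((q-cc)@nn); k=q[(d<.002)&(h>.03)]
print("head plane angle to n_",np.degrees(np.arccos(nn@n_)),len(k),"height of top over tcp",((cc-p)@z), "=> org over home by top", ((cc-seat)@n_-.056)*1000)
```

```text
t 10.85 p [0.5276 0.1344 0.1632] rpy [-170.84   28.86 -169.66] j6 11.7 F [ 0.1 -0.9 -5.4] M [ 0.14  1.06 -0.  ]
top 273 [-0.003   0.0007] 0.0005
side 239 [-0.0026 -0.0001] 0.0017
cap->rim in tool axes mm [0.5 0.4 7.9]  height over home 34.9 tilt tool/n 0.18
t 10.95 p [0.5276 0.1344 0.1632] rpy [-170.84   28.86 -169.66] j6 11.7 F [-0.2  0.3 -6.5] M [ 0.15  1.02 -0.01]
top 271 [-0.003   0.0007] 0.0006
side 241 [-0.0026 -0.0004] 0.0017
cap->rim in tool axes mm [0.5 0.5 7.9]  height over home 34.9 tilt tool/n 0.18
head plane angle to n_ 0.6702369261980556 366 height of top over tcp 0.04779677712037876 => org over home by top 34.19011097365762
```

>>> play_rows --deltas '[[-1,[0,0,0.15],[0,0,0]],[-1,[0,0,0.15],[0,0,0]],[-1,[0,0,0.15],[0,0,0]],[-1,[0,0,0.15],[0,0,0]],[-1,[0,0,0.1],[0,0,0]],[-1,[0,0,0.05],[0,0,0]],[-1,[0,0,0],[0,0,0]],[-1,[0,0,0],[0,0,0]]]'

```text
time_s: 11.62
tool_pos: [0.535, 0.1333, 0.1502]
tcp_rot: [-170.8, 28.9, -169.7]
ft_force: [0.7, -0.3, -4.6]
gripper_width: 0.0388
```

>>> play_rows --deltas '[[-1,[0,0,0.05],[0,0,0]],[-1,[0,0,0.05],[0,0,0]],[-1,[0,0,0],[0,0,0]],[-1,[0,0,0],[0,0,0]],[-1,[0,0,0],[0,0,0]],[-1,[0,0,0],[0,0,0]],[-1,[0,0,0],[0,0,0]],[-1,[0,0,0],[0,0,0]]]'

```text
time_s: 12.28
tool_pos: [0.536, 0.1332, 0.1486]
tcp_rot: [-170.8, 28.9, -169.7]
ft_force: [0.3, -0.5, -7.0]
gripper_width: 0.0387
```

```bash
cat >> m.py <<'E'
P8=np.array([0.5276,0.1344,0.1632]); H8=34.9
def h():
    st=state(); F=st["ft_force"]; print("t",st["time_s"],"height",(H8+(st["tool_pos"]-P8)@n_*1000).round(2),"lat",((st["tool_pos"]-P8-n_*((st["tool_pos"]-P8)@n_))*1000).round(1),"F.n",(F@n_).round(1),"F",F.round(1),"M",st["ft_torque"].round(2),"j6",st["qpos"][5].round(1),"w",st["gripper_width"].round(4))
E
python3 -c "
from m import *
h()"
```

```text
Traceback (most recent call last):
  File "m.py", line 29, in h
    st=state(); F=st["ft_force"]; print("t",st["time_s"],"height",(H8+(st["tool_pos"]-P8)@n_*1000).round(2),"lat",((st["tool_pos"]-P8-n_*((st["tool_pos"]-P8)@n_))*1000).round(1),"F.n",(F@n_).round(1),"F",F.round(1),"M",st["ft_torque"].round(2),"j6",st["qpos"][5].round(1),"w",st["gripper_width"].round(4))
                                                                                                                                                                                                                                                                                    ^^^^^^^^^^^^^^^^^^^^^^^^^
AttributeError: 'float' object has no attribute 'round'
```

>>> play_rows --deltas '[[-1,[0,0,0.05],[0,0,0]],[-1,[0,0,0.05],[0,0,0]],[-1,[0,0,0.05],[0,0,0]],[-1,[0,0,0],[0,0,0]],[-1,[0,0,0],[0,0,0]],[-1,[0,0,0],[0,0,0]],[-1,[0,0,0],[0,0,0]],[-1,[0,0,0],[0,0,0]]]'

```text
time_s: 12.95
tool_pos: [0.5375, 0.133, 0.1459]
tcp_rot: [-170.8, 28.9, -169.7]
ft_force: [-0.5, 0.2, -5.2]
gripper_width: 0.0387
```

```bash
sed -i 's/st\["gripper_width"\].round(4)/round(st["gripper_width"],4)/' m.py
python3 -c "
from m import *
h()"
```

```text
t 12.95 height 14.94 lat [ 0. -0.  0.] F.n -4.3 F [-0.5  0.2 -5.2] M [ 0.17  1.12 -0.05] j6 11.0 w 0.0387
```

>>> play_rows --deltas '[[-1,[0,0,0.05],[0,0,0]],[-1,[0,0,0.05],[0,0,0]],[-1,[0,0,0],[0,0,0]],[-1,[0,0,0],[0,0,0]],[-1,[0,0,0],[0,0,0]],[-1,[0,0,0],[0,0,0]],[-1,[0,0,0],[0,0,0]],[-1,[0,0,0],[0,0,0]]]'

```text
time_s: 13.62
tool_pos: [0.5383, 0.1331, 0.1456]
tcp_rot: [-170.9, 28.9, -169.6]
ft_force: [-11.7, -0.3, 4.8]
gripper_width: 0.0386
```

```bash
python3 -c "
from m import *
h()"
```

```text
t 13.6167 height 14.25 lat [0.5 0.2 0.3] F.n 9.9 F [-11.7  -0.3   4.8] M [ 0.02  1.98 -0.17] j6 10.9 w 0.0386
```

Contact at height 14.3 mm, so the pins are on the lands (14 mm). Next: turn anticlockwise with a light push.

>>> play_rows --deltas '[[-1,[0,0,0],[0,0,-0.4]],[-1,[0,0,0],[0,0,-0.4]],[-1,[0,0,0],[0,0,-0.4]],[-1,[0,0,0],[0,0,-0.4]],[-1,[0,0,0],[0,0,-0.4]],[-1,[0,0,0],[0,0,-0.4]],[-1,[0,0,0],[0,0,0]],[-1,[0,0,0],[0,0,0]]]'

```text
time_s: 14.28
tool_pos: [0.5389, 0.1331, 0.1459]
tcp_rot: [-163.5, 25.8, -153.8]
ft_force: [-8.8, 0.5, 5.2]
gripper_width: 0.0389
```

```bash
python3 -c "
from m import *
h()"
```

```text
t 14.2833 height 14.29 lat [1.1 0.2 0.6] F.n 8.9 F [-8.8  0.5  5.2] M [-0.07  1.57 -0.  ] j6 -3.5 w 0.0389
```

>>> play_rows --deltas '[[-1,[0,0,0],[0,0,-0.45]],[-1,[0,0,0],[0,0,-0.45]],[-1,[0,0,0],[0,0,-0.45]],[-1,[0,0,0],[0,0,-0.45]],[-1,[0,0,0],[0,0,-0.45]],[-1,[0,0,0],[0,0,-0.45]],[-1,[0,0,0],[0,0,0]],[-1,[0,0,0],[0,0,0]]]'

```text
time_s: 14.95
tool_pos: [0.5389, 0.133, 0.1459]
tcp_rot: [-157.0, 20.3, -137.2]
ft_force: [-8.4, -0.4, 3.8]
gripper_width: 0.0386
```

```bash
python3 -c "
from m import *
h()"
```

```text
t 14.95 height 14.28 lat [1.1 0.1 0.6] F.n 7.5 F [-8.4 -0.4  3.8] M [-0.12  1.57 -0.02] j6 -19.7 w 0.0386
```

>>> play_rows --deltas '[[-1,[0,0,0],[0,0,-0.45]],[-1,[0,0,0],[0,0,-0.45]],[-1,[0,0,0],[0,0,-0.45]],[-1,[0,0,0],[0,0,-0.45]],[-1,[0,0,0],[0,0,-0.45]],[-1,[0,0,0],[0,0,-0.45]],[-1,[0,0,0],[0,0,0]],[-1,[0,0,0],[0,0,0]]]'

```text
time_s: 15.62
tool_pos: [0.5386, 0.1327, 0.1458]
tcp_rot: [-152.6, 13.3, -122.0]
ft_force: [-9.7, -0.6, 5.3]
gripper_width: 0.0385
```

```bash
python3 -c "
from m import *
h()"
```

```text
t 15.6167 height 14.23 lat [ 0.8 -0.2  0.5] F.n 9.4 F [-9.7 -0.6  5.3] M [-0.3   1.77 -0.24] j6 -35.9 w 0.0385
```

>>> play_rows --deltas '[[-1,[0,0,0],[0,0,-0.45]],[-1,[0,0,0],[0,0,-0.45]],[-1,[0,0,0],[0,0,-0.45]],[-1,[0,0,0],[0,0,-0.45]],[-1,[0,0,0],[0,0,-0.45]],[-1,[0,0,0],[0,0,-0.45]],[-1,[0,0,0],[0,0,0]],[-1,[0,0,0],[0,0,0]]]'

```text
time_s: 16.28
tool_pos: [0.539, 0.133, 0.1461]
tcp_rot: [-150.2, 5.5, -107.5]
ft_force: [-8.1, -1.3, 5.7]
gripper_width: 0.0384
```

```bash
python3 -c "
from m import *
h()"
```

```text
t 16.2833 height 14.37 lat [1.3 0.  0.7] F.n 8.8 F [-8.1 -1.3  5.7] M [-0.26  1.45 -0.08] j6 -52.1 w 0.0384
```

>>> play_rows --deltas '[[-1,[0,0,0],[0,0,-0.45]],[-1,[0,0,0],[0,0,-0.45]],[-1,[0,0,0],[0,0,-0.45]],[-1,[0,0,0],[0,0,-0.45]],[-1,[0,0,0],[0,0,-0.45]],[-1,[0,0,0],[0,0,-0.45]],[-1,[0,0,0],[0,0,0]],[-1,[0,0,0],[0,0,0]]]'

```text
time_s: 16.95
tool_pos: [0.5387, 0.1323, 0.1444]
tcp_rot: [-149.9, -2.7, -93.6]
ft_force: [0.3, -2.7, -4.2]
gripper_width: 0.039
```

```bash
python3 -c "
from m import *
h()"
```

```text
t 16.95 height 12.96 lat [ 0.3 -0.5  0.2] F.n -3.9 F [ 0.3 -2.7 -4.2] M [-0.41  0.87 -0.28] j6 -68.2 w 0.039
```

The upward force vanished at j6 = -68°, so the pins are over the gaps. Next: push down.

>>> play_rows --deltas '[[-1,[0,0,0.05],[0,0,0]],[-1,[0,0,0.05],[0,0,0]],[-1,[0,0,0.05],[0,0,0]],[-1,[0,0,0],[0,0,0]],[-1,[0,0,0],[0,0,0]],[-1,[0,0,0],[0,0,0]],[-1,[0,0,0],[0,0,0]],[-1,[0,0,0],[0,0,0]]]'

```text
time_s: 17.62
tool_pos: [0.5403, 0.1324, 0.1418]
tcp_rot: [-149.9, -2.7, -93.6]
ft_force: [3.5, -3.5, -4.6]
gripper_width: 0.039
```

```bash
python3 -c "
from m import *
h()"
```

```text
t 17.6167 height 9.91 lat [ 0.4 -0.2  0.2] F.n -5.9 F [ 3.5 -3.5 -4.6] M [-0.73  0.26 -0.4 ] j6 -68.4 w 0.039
```

>>> play_rows --deltas '[[-1,[0,0,0.05],[0,0,0]],[-1,[0,0,0.05],[0,0,0]],[-1,[0,0,0.05],[0,0,0]],[-1,[0,0,0.05],[0,0,0]],[-1,[0,0,0],[0,0,0]],[-1,[0,0,0],[0,0,0]],[-1,[0,0,0],[0,0,0]],[-1,[0,0,0],[0,0,0]]]'

```text
time_s: 18.28
tool_pos: [0.5421, 0.1322, 0.1389]
tcp_rot: [-149.9, -2.7, -93.5]
ft_force: [-4.5, -5.5, 2.7]
gripper_width: 0.039
```

```bash
python3 -c "
from m import *
h()"
```

```text
t 18.2833 height 6.51 lat [ 0.5 -0.1  0.3] F.n 4.2 F [-4.5 -5.5  2.7] M [-0.94  0.8  -0.63] j6 -68.5 w 0.039
```

Height 6.5 mm with contact: the cap is on the gap floor, so the drop is done. Next: screw clockwise, following the thread down.

>>> play_rows --deltas '[[-1,[0,0,0],[0,0,0.4]],[-1,[0,0,0],[0,0,0.4]],[-1,[0,0,0],[0,0,0.4]],[-1,[0,0,0],[0,0,0.4]],[-1,[0,0,0],[0,0,0.4]],[-1,[0,0,0],[0,0,0.4]],[-1,[0,0,0],[0,0,0]],[-1,[0,0,0],[0,0,0]]]'

```text
time_s: 18.95
tool_pos: [0.5426, 0.1324, 0.139]
tcp_rot: [-150.1, 4.6, -106.0]
ft_force: [-0.3, -4.5, 1.9]
gripper_width: 0.0384
```

```bash
python3 -c "
from m import *
h()"
```

```text
t 18.95 height 6.42 lat [0.9 0.1 0.5] F.n 1.5 F [-0.3 -4.5  1.9] M [-0.85  0.13 -0.55] j6 -54.2 w 0.0384
```

>>> play_rows --deltas '[[-1,[0,0,0.01],[0,0,0.5]],[-1,[0,0,0.01],[0,0,0.5]],[-1,[0,0,0.01],[0,0,0.5]],[-1,[0,0,0.01],[0,0,0.5]],[-1,[0,0,0.01],[0,0,0.5]],[-1,[0,0,0.01],[0,0,0.5]],[-1,[0,0,0],[0,0,0]],[-1,[0,0,0],[0,0,0]]]'

```text
time_s: 19.62
tool_pos: [0.543, 0.1324, 0.138]
tcp_rot: [-152.6, 13.2, -121.9]
ft_force: [-4.5, -4.6, 5.5]
gripper_width: 0.0383
```

```bash
python3 -c "
from m import *
h()"
```

```text
t 19.6167 height 5.34 lat [0.7 0.1 0.4] F.n 6.6 F [-4.5 -4.6  5.5] M [-0.77  0.43 -0.61] j6 -36.3 w 0.0383
```

>>> play_rows --deltas '[[-1,[0,0,0.01],[0,0,0.5]],[-1,[0,0,0.01],[0,0,0.5]],[-1,[0,0,0.01],[0,0,0.5]],[-1,[0,0,0.01],[0,0,0.5]],[-1,[0,0,0],[0,0,0.5]],[-1,[0,0,0.01],[0,0,0.5]],[-1,[0,0,0.01],[0,0,0.5]],[-1,[0,0,0],[0,0,0]]]'

```text
time_s: 20.28
tool_pos: [0.5435, 0.1324, 0.137]
tcp_rot: [-158.8, 22.0, -142.0]
ft_force: [-4.7, -3.8, 5.6]
gripper_width: 0.0388
```

```bash
python3 -c "
from m import *
h()"
```

```text
t 20.2833 height 4.23 lat [0.7 0.2 0.4] F.n 6.9 F [-4.7 -3.8  5.6] M [-0.81  0.56 -0.66] j6 -15.2 w 0.0388
```

>>> play_rows --deltas '[[-1,[0,0,0.01],[0,0,0.5]],[-1,[0,0,0.01],[0,0,0.5]],[-1,[0,0,0],[0,0,0.5]],[-1,[0,0,0.01],[0,0,0.5]],[-1,[0,0,0.01],[0,0,0.5]],[-1,[0,0,0],[0,0,0.5]],[-1,[0,0,0.01],[0,0,0.5]],[-1,[0,0,0],[0,0,0]]]'

```text
time_s: 20.95
tool_pos: [0.544, 0.1326, 0.1361]
tcp_rot: [-168.3, 28.1, -164.3]
ft_force: [-4.4, -2.5, 6.7]
gripper_width: 0.0384
```

```bash
python3 -c "
from m import *
h()"
```

```text
t 20.95 height 3.24 lat [0.7 0.5 0.4] F.n 7.8 F [-4.4 -2.5  6.7] M [-0.56  0.55 -0.54] j6 5.8 w 0.0384
```

>>> play_rows --deltas '[[-1,[0,0,0.01],[0,0,0.5]],[-1,[0,0,0.01],[0,0,0.5]],[-1,[0,0,0],[0,0,0.5]],[-1,[0,0,0.01],[0,0,0.5]],[-1,[0,0,0.01],[0,0,0.5]],[-1,[0,0,0],[0,0,0.5]],[-1,[0,0,0.01],[0,0,0.5]],[-1,[0,0,0],[0,0,0]]]'

```text
time_s: 21.62
tool_pos: [0.5446, 0.1325, 0.1353]
tcp_rot: [179.9, 30.2, 171.8]
ft_force: [-3.3, -2.2, 5.0]
gripper_width: 0.0389
```

```bash
python3 -c "
from m import *
h()"
```

```text
t 21.6167 height 2.18 lat [0.8 0.5 0.4] F.n 5.8 F [-3.3 -2.2  5. ] M [-0.62  0.55 -0.47] j6 26.7 w 0.0389
```

>>> play_rows --deltas '[[-1,[0,0,0.01],[0,0,0.5]],[-1,[0,0,0.01],[0,0,0.5]],[-1,[0,0,0],[0,0,0.5]],[-1,[0,0,0.01],[0,0,0.5]],[-1,[0,0,0.01],[0,0,0.5]],[-1,[0,0,0],[0,0,0.5]],[-1,[0,0,0.01],[0,0,0.5]],[-1,[0,0,0],[0,0,0]]]'

```text
time_s: 22.28
tool_pos: [0.5452, 0.1326, 0.1345]
tcp_rot: [168.1, 28.0, 147.8]
ft_force: [-3.7, -1.2, 5.4]
gripper_width: 0.0388
```

```bash
python3 -c "
from m import *
h()
print(state()['ft_torque']@n_)"
```

```text
t 22.2833 height 1.2 lat [0.9 0.7 0.5] F.n 6.4 F [-3.7 -1.2  5.4] M [-0.52  0.44 -0.37] j6 47.7 w 0.0388
-0.03460246500978986
```

>>> play_rows --deltas '[[-1,[0,0,0.01],[0,0,0.5]],[-1,[0,0,0.01],[0,0,0.5]],[-1,[0,0,0],[0,0,0.5]],[-1,[0,0,0.01],[0,0,0.5]],[-1,[0,0,0],[0,0,0]],[-1,[0,0,0],[0,0,0]],[-1,[0,0,0],[0,0,0]],[-1,[0,0,0],[0,0,0]]]'

```text
time_s: 22.95
tool_pos: [0.5454, 0.1328, 0.1344]
tcp_rot: [162.3, 24.9, 135.0]
ft_force: [-5.0, -0.9, 9.2]
gripper_width: 0.0385
```

```bash
python3 -c "
from m import *
h()
print(state()['ft_torque']@n_)"
```

```text
t 22.95 height 1.03 lat [1.  0.9 0.5] F.n 10.3 F [-5.  -0.9  9.2] M [-0.48  0.78 -0.37] j6 59.5 w 0.0385
-0.026811044206251623
```

>>> play_rows --deltas '[[-1,[0,0,0],[0,0,0.4]],[-1,[0,0,0],[0,0,0.4]],[-1,[0,0,0],[0,0,0.4]],[-1,[0,0,0],[0,0,0.4]],[-1,[0,0,0],[0,0,0]],[-1,[0,0,0],[0,0,0]],[-1,[0,0,0],[0,0,0]],[-1,[0,0,0],[0,0,0]]]'

```text
time_s: 23.62
tool_pos: [0.5454, 0.1332, 0.1344]
tcp_rot: [158.4, 21.7, 125.2]
ft_force: [-6.4, -1.6, 8.6]
gripper_width: 0.0389
```

```bash
python3 -c "
from m import *
h()
print(state()['ft_torque']@n_)"
```

```text
t 23.6167 height 1.03 lat [1.1 1.2 0.5] F.n 10.5 F [-6.4 -1.6  8.6] M [-0.52  0.71  0.15] j6 69.1 w 0.0389
0.4406925400735879
```

A firm stop: the torque about the neck axis rose from -0.03 to 0.44 N m after 138° clockwise. Next: ease the wind-up and release.

>>> play_rows --deltas '[[-1,[0,0,0],[0,0,-0.2]],[-1,[0,0,0],[0,0,0]],[0.3,[0,0,0],[0,0,0]],[0.3,[0,0,0],[0,0,0]],[1,[0,0,0],[0,0,0]],[1,[0,0,0],[0,0,0]],[1,[0,0,0],[0,0,0]],[1,[0,0,0],[0,0,0]]]'

```text
time_s: 24.28
tool_pos: [0.5449, 0.132, 0.1328]
tcp_rot: [159.0, 22.1, 126.3]
ft_force: [0.6, 0.5, -0.0]
gripper_width: 0.085
```

>>> play_rows --deltas '[[1,[0,0,0],[0,0,0]],[1,[0,0,-0.3],[0,0,0]],[1,[0,0,-0.6],[0,0,0]],[1,[0,0,-1],[0,0,0]],[1,[0,0,-1],[0,0,0]],[1,[0,0,-1],[0,0,0]],[1,[0,0,-0.7],[0,0,0]],[1,[0,0,-0.4],[0,0,0]]]'

```text
time_s: 24.95
tool_pos: [0.4951, 0.1394, 0.222]
tcp_rot: [158.8, 22.1, 126.2]
ft_force: [0.6, 0.1, 0.6]
gripper_width: 0.0855
```

Run:
```python
from m import *
from station import imaging
h()
for n in("top","side"):
    s=imaging.snapshot(n);np.savez(f"{n}9.npz",**s)
C=pose("9.npz",seat,n_)
for nm in C:
    q=C[nm]; t=(q-seat)@n_
    u=np.cross([0,1,0],n_);u/=np.linalg.norm(u);v=np.cross(n_,u)
    k=q[(t>.05)&(t<.064)]
    for it in range(4):
        c=k.mean(0);V=np.linalg.svd(k-c)[2];nn=V[2]*np.sign(V[2]@n_);k=q[(abs((q-c)@nn)<.002)&(t>.045)]
    print(nm,len(q),"head top height-56:",((np.median((k-seat)@n_))*1000-56).round(2),"tilt",np.degrees(np.arccos(min(1,nn@n_))).round(2),len(k),"head centre lat",((c-seat)@u*1000).round(1),((c-seat)@v*1000).round(1))
    f_=q[(t>.003)&(t<.026)]
    f=lambda x:np.hypot((f_-seat)@u-x[0],(f_-seat)@v-x[1])-.0275
    r=least_squares(f,[0,0],loss="soft_l1",f_scale=.001);print("skirt lat",r.x*1000,len(f_),np.std(r.fun))
a=load("top9.npz");b=load("side9.npz")
cv2.imwrite("pics/nine.png",np.hstack([cv2.resize(a["pixels"][160:260,140:240,::-1],(400,400),interpolation=cv2.INTER_CUBIC),cv2.resize(b["pixels"][120:220,220:320,::-1],(400,400),interpolation=cv2.INTER_CUBIC)]))
cv2.imwrite("pics/side9.png",b["pixels"][:,:,::-1])
```

```text
t 24.95 height 102.27 lat [0.9 0.1 0.5] F.n 0.2 F [0.6 0.1 0.6] M [0.03 0.42 0.02] j6 71.7 w 0.0855
top 1146 head top height-56: 0.62 tilt 0.56 496 head centre lat 1.2 -0.2
skirt lat [ 0.62399296 -0.08792502] 177 0.0005071936036057719
side 691 head top height-56: -0.53 tilt 1.17 138 head centre lat 1.2 -3.4
skirt lat [ 0.38318068 -1.27605946] 193 0.0019594212501632224
```

View pics/nine.png

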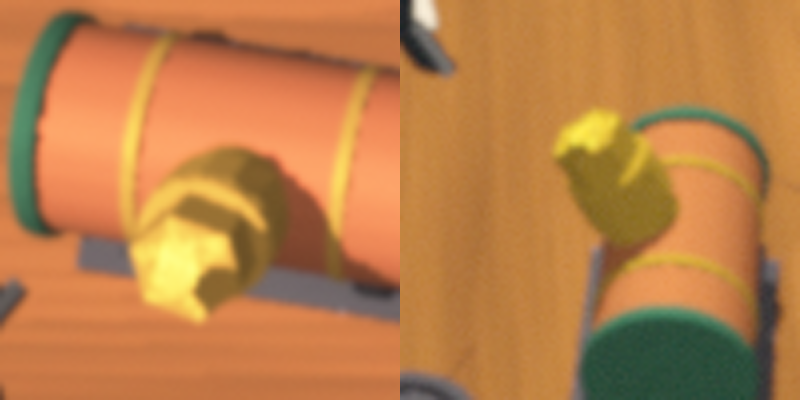

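View pics/side9.png

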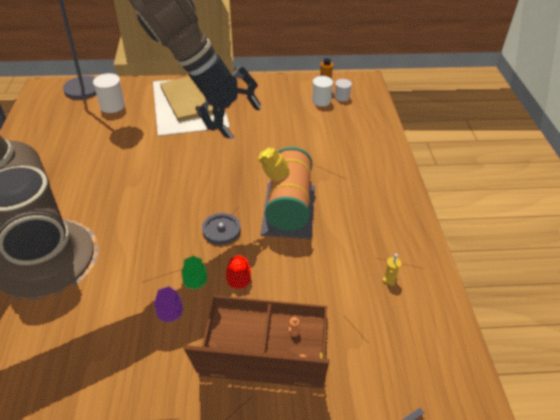

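The cap sits low and square on the neck at side (273,163). The head height is within ±0.6 mm of home, the tilt is about 1°, the arm is clear and the bystanders are unmoved. I'll let the arm settle, then hand in.

>>> play_rows --deltas '[[1,[0,0,0],[0,0,0]],[1,[0,0,0],[0,0,0]],[1,[0,0,0],[0,0,0]],[1,[0,0,0],[0,0,0]],[1,[0,0,0],[0,0,0]],[1,[0,0,0],[0,0,0]],[1,[0,0,0],[0,0,0]],[1,[0,0,0],[0,0,0]]]'

```text
time_s: 25.72
tool_pos: [0.4952, 0.139, 0.2193]
tcp_rot: [159.0, 22.1, 126.2]
ft_force: [0.1, -0.4, -0.7]
gripper_width: 0.0855
```

```bash
python3 -c "
from station import workorder
print(workorder.job_done())"
```

```text
the job is handed in; nothing more can be done
None
```

I took the brass cap from the case, set it on the leaning neck and screwed it fully home, then let go. The job was handed in at about 26 s of the 67 s allowed.

**On the neck:**
- The pins touched the lands at 14.3 mm above home.
- About 80° anticlockwise, the cap dropped to 6.5 mm, the start of the thread.
- About 138° clockwise brought it to a firm stop, with the torque about the neck axis rising to 0.44 N m.

**Last checks:**
- **Height:** the head is within about ±0.6 mm of home in the two views.
- **Tilt:** it is 0.6° in the top view and 1.2° in the side view.
- **Surroundings:** the gripper is clear, with near-zero force. The other parts look unmoved in the last side picture; I did not measure them.

**What failed or disagreed:**
- **Missed grasp:** the first grasp closed on air above the head. The real fingertips sit about 22 mm behind the reported TCP; I corrected for this and nothing was disturbed.
- **Height reading:** the arm's own reading at the stop was 1.0 mm above home, about 0.5 mm more than the cameras suggest.
- **Sideways position:** the side view put the cap skirt 1.3 mm off centre and the visible head patch 3.4 mm. The skirt fit in that view is loose, and the top view shows the skirt 0.6 mm off.

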